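# Tidy the pH bench: bottles, beakers and stopper to their places

### The arm

A 6-joint arm with a two-finger parallel gripper is mounted at the origin on the work surface. World frame = base frame: x ahead of the robot, y to its left, z up, the work surface at z = 0. Lengths are in m, angles in rad, forces in N, time in s.
With the tool pointing down it reaches from about 0.35 to 0.975 m from the base axis. Payload 4.9 kg.
Tool frame: the origin (TCP) lies at the very end of the fingers, on their centre line; the grasp point (between the pads) lies 19 mm behind it (ctrl.pinch_z is the distance from the TCP to the grasp point, in m); z points along the fingers, y is the direction in which the jaws open and shut (so a half turn about z gives the same grasp; the last joint's range is limited). The gripper opens to 85 mm and grips with 20 to 120 N. Pads are 22 mm wide; open, the fingers measure 114 mm over their backs; the gripper's body (76 mm by 85 mm) begins 54 mm behind the grasp point. The pads swing forward as they close: fully open they stand 13 mm farther back than shut.
Start: joints at [1.097, 0.053, 1.613, -0, 1.476, -0.119], TCP at [0.217, 0.586, 0.231] pointing down, gripper open.
Joint ranges: [-3.01, 3.01], [-1.01, 2.22], [0.06, 2.58], [-1.02, 4.17], [0.09, 2.62], [-3.14, 3.14]. Speed limits (rad/s): [2.57, 2.57, 3.14, 3.14, 3.14, 3.14].

### API

Orientations are given as a rotation vector (axis times angle).
In Python, from station import ctrl gives the robot as it stands.
- The arm moves only by the tool carry_out, never from a script. Its argument "series" is a list of rows, each a list of 7 numbers: the shift along the world's x, y, z each as a share of 0.025 m, from -1 to 1, then the turn, a rotation vector about the world's x, y, z each as a share of 0.1 rad, from -1 to 1, then the opening, from 0 (shut) to 1 (fully open). A call has 1 to 12 rows; each row shifts and turns the commanded pose from where the row before left it; what a row does not reach is not made up. A row lasts 1/10 s, in which the tool goes at most 50 mm and 8.59 degrees, less where a joint would pass 70% of its speed; a pose out of reach is approached as far as the arm can. A call with a number of a shift or a turn outside -1 to 1 is refused whole. A call with a gripper value outside its range is refused whole. The fingers move at their own pace and stop on an object; "grip_force" is the grip in N (left out, the last holds). Time passes only in rows, so rows that do not move let the fingers close. It gives the time, the measured TCP pose, the force and the opening at its end, in the units of the state.
- ctrl.get_obs(): the state, without advancing time (a new reading comes with each control period).
- ctrl.get_image(name): name is "scene" or "top" or "wrist"; returns a dict with "frame" (400x640x3 uint8, blue, green, red), "fx", "fy", "cx", "cy" (pixels), "k1" (the pictures are not rectified: a ray, as slopes to the right and down, at radius r is drawn at 1 + k1 r^2 times it, then the intrinsics apply), "R" (3x3) and "t" (3): a world point X has camera coordinates R X + t; the wrist camera has in their place "hand_eye" (4x4, takes a point from camera to tool coordinates, whose origin is the TCP and whose axes are the flange's). Camera axes: x right, y down, z forward; pixel columns grow to the right and rows downward; lengths in m; the calibration is good to about 2 mm. A picture is of the moment at which its call begins: read the wrist's pose just before it. There is no depth.
- ctrl.finish_job(): hands the job in, once; it reports no verdict.
Trained networks look in a picture, given as the dict that the camera call returned (one of the last four; its "shot" number tells which), for a name from the list of things; names that differ only in an ending like _2 or _b are one class to them, and where a whole thing is asked for, a point or a joint stands for the part that bears it (a point fixed in the world has none). Each returns a list of dicts, best first, with "p" (0 to 1); they miss things now and then, are a little off and sometimes report something else, mostly with a low value. They report only what shows in the picture. A call takes as long as a camera call. They do not tell look-alikes from the thing itself.
- ctrl.trace(picture, name): "mask" (400x640 bool, what is visible of it) and "rect" ([left, top, width, height] as shares, 0 to 1, of the picture: columns of its width, rows of its height, round what is visible of it).
- ctrl.mark_of(picture, name): "position" ([column, row] as shares, 0 to 1, of the picture: columns of its width, rows of its height: a listed point, or the origin of a listed thing).
The state is a dict: "t": time; "q": joint angles; "dq": joint speeds; "effort": joint torques, N m; "tool_pos": TCP position; "tool_rot": TCP orientation; "contact_force": force on the tool from outside, world axes, zero at the start; "wrist_torque": the same for the moment, N m; "opening": finger opening in m.
Only numpy, scipy, OpenCV 4.12 (cv2) and the standard library are available. Lean on these libraries where they do the work, as an engineer would, in place of code of your own. Each camera call takes 0.05 s, during which the arm holds its last target.

### The job

The pH check is over, so put the bench back in order: stand the two loose buffer bottles in the two free bays of the bottle rack, one to a bay, the two glass beakers in the steel wash-up tray, and the loose rubber stopper in the porcelain dish beside the one already there, on its wide end. Everything must stand upright on the floor of its own place and be let go. Set things down rather than drop them, knock nothing over, and leave the bottle and the stopper that are already put away where they are.

Things in the scene. Friction and masses are not known exactly. Their poses are not given: they have to be found in the camera images.
- bottle_a: Loose capped buffer-solution bottle, white plastic with a paper band and a ribbed grey screw cap, round, 86 mm tall, upright: straight body 38 mm in diameter up to 61 mm, a sloping shoulder, cap 27 mm in diameter from 68 to 86 mm; 75 g nominal. Origin: centre of its underside; z up along its axis. It belongs in either free bay of the rack.
- bottle_b: Loose capped buffer-solution bottle, white plastic with a paper band and a ribbed grey screw cap, round, 86 mm tall, upright: straight body 38 mm in diameter up to 61 mm, a sloping shoulder, cap 27 mm in diameter from 68 to 86 mm; 75 g nominal. Origin: centre of its underside; z up along its axis. Same as bottle_a.
- beaker_a: Loose empty clear-glass 50 ml beaker standing upright, round and open at the top, 60 mm tall, 40 mm in outer diameter at the foot, 41 mm at 56 mm, 43 mm at the rim, with a small pouring lip 26 mm from the axis on its +x side; walls 3 mm, 35 g nominal. Origin: centre of its underside; z up along its axis. It belongs in the tray.
- beaker_b: Loose empty clear-glass 50 ml beaker standing upright, round and open at the top, 60 mm tall, 40 mm in outer diameter at the foot, 41 mm at 56 mm, 43 mm at the rim, with a small pouring lip 26 mm from the axis on its +x side; walls 3 mm, 35 g nominal. Origin: centre of its underside; z up along its axis. Same as beaker_a.
- stopper: Loose black rubber stopper, a solid truncated cone 35 mm tall standing on its wide end, 38 mm in diameter at the bottom and 31 mm at the top; 40 g nominal. Origin: centre of its wide underside; z up along its axis. It belongs in the dish.
- rack: Bottle rack, fixed: a low grey plastic holder 66 mm (x) by 190 mm (y), 28 mm high, with three square bays in a row along its y axis, bay centres at y = -62, 0 and +62 mm, each 58 mm wide inside, walls 4 mm, black bay floor 4 mm above the bench. The bay at +62 mm already holds bottle_home; the other two are free. Origin: centre of its underside; z up.
- tray: Wash-up tray, fixed: empty shallow stainless-steel tray 116 mm (x) by 166 mm (y), 22 mm high, walls and floor 3 mm thick, inside 110 by 160 mm. Origin: centre of its underside; z up.
- dish: Stopper dish, fixed: round white porcelain dish, 140 mm in outer diameter at the rim, 24 mm high, walls 4 mm, flat floor 4 mm above the bench and about 124 mm across; stopper_home already stands in it about 29 mm off its centre. Origin: centre of its underside; z up.
- bottle_home: Bystander: a third bottle exactly like bottle_a, already put away in the rack's bay at y = +62 mm. Not to be moved. Origin: centre of its underside.
- stopper_home: Bystander: already put away in the dish, not to be moved: a black rubber stopper, a solid truncated cone 35 mm tall standing on its wide end, 38 mm in diameter at the bottom and 31 mm at the top; 40 g nominal. Origin: centre of its wide underside; z up along its axis. Other bench items stand clear, over 0.7 m away.
Mind the look-alikes: they are no part of the job. What is shaped like the bottle_a but blue or orange is not meant.

How it is judged:
At the end, for the whole second after the job is handed in: The loose bottles stand one in each free bay (within 13 mm of its centre), both beakers on the tray's floor, the stopper on the dish's floor (within 52 mm of its centre), all within 0.15 rad of upright, at rest; the bottle and stopper already put away are within 15 mm of their start (x of bottle_a in the frame of rack between -0.013 and 0.013 m and z of bottle_a in the frame of rack between 0 and 0.008 m and x of bottle_b in the frame of rack between -0.013 and 0.013 m and z of bottle_b in the frame of rack between 0 and 0.008 m and ((y of bottle_a in the frame of rack between -0.013 and 0.013 m and y of bottle_b in the frame of rack between -0.075 and -0.049 m) or (y of bottle_a in the frame of rack between -0.075 and -0.049 m and y of bottle_b in the frame of rack between -0.013 and 0.013 m)) and x of beaker_a in the frame of tray between -0.04 and 0.04 m and y of beaker_a in the frame of tray between -0.065 and 0.065 m and z of beaker_a in the frame of tray between -0.001 and 0.007 m and x of beaker_b in the frame of tray between -0.04 and 0.04 m and y of beaker_b in the frame of tray between -0.065 and 0.065 m and z of beaker_b in the frame of tray between -0.001 and 0.007 m and horizontal distance between stopper and dish below 0.052 m and z of stopper in the frame of dish between 0 and 0.008 m and distance of each of bottle_home, stopper_home from where it was at the start of the episode below 0.015 m and angle between each of bottle_a, bottle_b, beaker_a, beaker_b, stopper, bottle_home, stopper_home's own z axis and vertical below 0.15 rad and linear speed of each of bottle_a, bottle_b, beaker_a, beaker_b, stopper, bottle_home, stopper_home below 0.02 m/s and angular speed of each of bottle_a, bottle_b, beaker_a, beaker_b, stopper, bottle_home, stopper_home below 0.3 rad/s); the robot touches nothing.
It fails at once if the bottle already in the rack or the stopper already in the dish is shifted more than 20 mm (distance of any of bottle_home, stopper_home from where it was at the start of the episode above 0.02 m).
It fails at once if a thing is tipped over (its axis more than 1 rad from upright) (angle between any of bottle_a, bottle_b, beaker_a, beaker_b, stopper, bottle_home, stopper_home's own z axis and vertical above 1 rad).
It fails at once if a thing is dropped or knocked: faster than 0.8 m/s (a fall of over 30 mm) while the fingers do not hold it ((contact force between bottle_a and the fingers below 0.05 N and linear speed of bottle_a above 0.8 m/s) or (contact force between bottle_b and the fingers below 0.05 N and linear speed of bottle_b above 0.8 m/s) or (contact force between beaker_a and the fingers below 0.05 N and linear speed of beaker_a above 0.8 m/s) or (contact force between beaker_b and the fingers below 0.05 N and linear speed of beaker_b above 0.8 m/s) or (contact force between stopper and the fingers below 0.05 N and linear speed of stopper above 0.8 m/s)).
It also fails if it takes over 122 s, if anything falls off the work surface, if the arm or the gripper's body presses on something with over 40 N, if the wrist force passes 120 N, or if a joint passes its speed limit or range.

## Working session

There is one attempt and no reset: what is moved stays moved. The work goes in short steps, Python scripts to look and compute and a tool call to move; the robot and the scene stay as the last step left them, time stands still between calls to the robot, and variables do not carry over. Pictures are saved under pics/ and viewed, and the job is handed in when it is done.

Besides the shell and the picture viewer there is one more tool, called after ">>>" as name([rows], argument=value, ...), one row to a line, values as JSON. carry_out: Moves the arm, as the interface text tells. Shift numbers are shares of 0.025 m and turn numbers shares of 0.1 rad, none past 1 either way. Its arguments: {"type":"object","properties":{"series":{"type":"array"},"grip_force":{"type":"number"}},"required":["series"]}

```bash
ls; mkdir -p pics
cat > h.py <<'E'
from station import ctrl
import cv2, numpy as np
def cam(d):
    K=np.array([[d['fx'],0,d['cx']],[0,d['fy'],d['cy']],[0,0,1.]])
    return K,np.array([d['k1'],0,0,0,0.])
def pix2z(d,u,v,z,R=None,t=None):
    K,D=cam(d)
    R=np.array(d['R']) if R is None else R; t=np.array(d['t']) if t is None else t
    p=cv2.undistortPoints(np.array([[[u,v]]],float),K,D)[0,0]
    r=R.T@np.array([p[0],p[1],1]); c=-R.T@t
    s=(z-c[2])/r[2]
    return c+s*r
def proj(d,X,R=None,t=None):
    K,D=cam(d)
    R=np.array(d['R']) if R is None else R; t=np.array(d['t']) if t is None else t
    return cv2.projectPoints(np.array(X,float).reshape(-1,1,3),cv2.Rodrigues(R)[0],t,K,D)[0][:,0]
def wristRt(d,o):
    T=np.eye(4);T[:3,:3]=cv2.Rodrigues(np.array(o['tool_rot'],float))[0];T[:3,3]=o['tool_pos']
    W=np.linalg.inv(T@np.array(d['hand_eye'])); return W[:3,:3],W[:3,3]
E
python3 - <<'E'
from h import *
o=ctrl.get_obs(); print(o)
for n in ['scene','top','wrist']:
    d=ctrl.get_image(n); cv2.imwrite(f'pics/{n}0.png',d['frame'])
    print(n,{k:(np.round(v,4).tolist() if not isinstance(v,(int,float)) else v) for k,v in d.items() if k!='frame'})
    for k in ['bottle_a','beaker_a','stopper','rack','tray','dish']:
        m=ctrl.mark_of(d,k); print(k,[(round(x['p'],2),np.round(np.array(x['position'])*[640,400]).tolist()) for x in m])
E
```

```text
pics
{'t': 0.0, 'q': array([ 1.09700409e+00,  5.33414956e-02,  1.61427964e+00,  1.27752973e-05,
        1.47600309e+00, -1.18987341e-01]), 'dq': array([ 6.10013055e-04, -8.18432498e-04, -8.10443811e-04,  3.72729025e-04,
        3.90668905e-04, -2.65202269e-06]), 'effort': array([-2.72639627e-03, -3.93721998e+01, -3.70154142e+01, -4.57185943e-04,
        7.38984643e-03,  9.96452712e-06]), 'tool_pos': array([0.21683487, 0.58552246, 0.23008112]), 'tool_rot': array([-5.54302263e-01, -3.09168884e+00,  3.04562209e-03]), 'contact_force': array([-0.77680538, -0.53182158, -0.11345002]), 'wrist_torque': array([-0.01174448, -0.01826371, -0.02627843]), 'opening': 0.08525203052780703}
scene {'fx': 495.7900383072549, 'fy': 495.7900383072549, 'cx': 320.60625083411605, 'cy': 202.01714197846857, 'k1': 0.028648702637617235, 'R': [[-0.7781, 0.6279, 0.0145], [0.3346, 0.434, -0.8365], [-0.5316, -0.646, -0.5478]], 't': [0.3879, -0.1471, 1.5247], 'shot': 1}
bottle_a [(0.85, [349.0, 245.0]), (0.83, [393.0, 212.0]), (0.64, [304.0, 159.0]), (0.55, [369.0, 232.0])]
beaker_a [(0.69, [326.0, 203.0]), (0.55, [313
[... 545 characters left out ...]
 258.0]), (0.54, [281.0, 259.0]), (0.46, [272.0, 233.0])]
beaker_a [(0.78, [360.0, 239.0]), (0.64, [325.0, 224.0])]
stopper [(0.65, [238.0, 267.0])]
rack [(0.9, [435.0, 194.0]), (0.7, [361.0, 238.0]), (0.45, [200.0, 212.0])]
tray []
dish [(0.95, [320.0, 174.0]), (0.51, [271.0, 229.0])]
wrist {'fx': 298.69878224059914, 'fy': 298.69878224059914, 'cx': 321.6882462380302, 'cy': 193.44973250304534, 'k1': -0.026938202574457767, 'hand_eye': [[0.0008, -0.9457, -0.3251, 0.0838], [1.0, 0.0007, 0.0004, 0.0005], [-0.0001, -0.3251, 0.9457, -0.1433], [0.0, 0.0, 0.0, 1.0]], 'shot': 3}
bottle_a [(0.66, [90.0, 344.0])]
beaker_a []
stopper [(0.49, [150.0, 320.0])]
rack []
tray []
dish [(0.35, [146.0, 320.0])]
```

View pics/scene0.png

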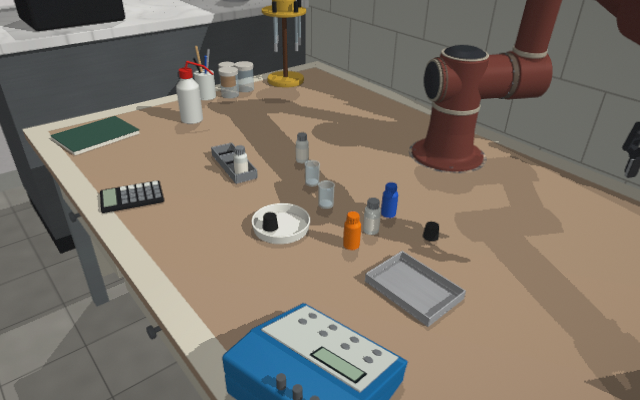

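View pics/top0.png

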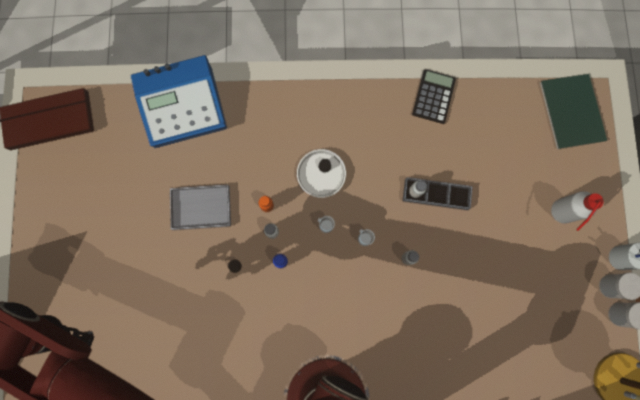

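View pics/wrist0.png

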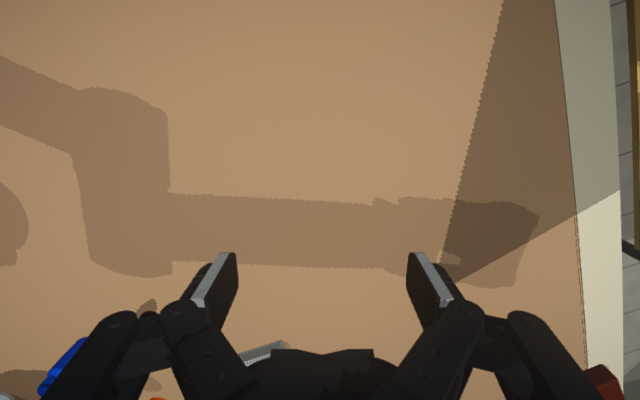

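Run:
```python
import cv2
a=cv2.imread('pics/top0.png'); cv2.imwrite('pics/top0c.png',cv2.resize(a[130:310,170:490],None,fx=2.5,fy=2.5,interpolation=cv2.INTER_CUBIC))
a=cv2.imread('pics/scene0.png'); cv2.imwrite('pics/scene0c.png',cv2.resize(a[110:320,180:480],None,fx=2.6,fy=2.6,interpolation=cv2.INTER_CUBIC))
```

```text
(no output)
```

View pics/top0c.png

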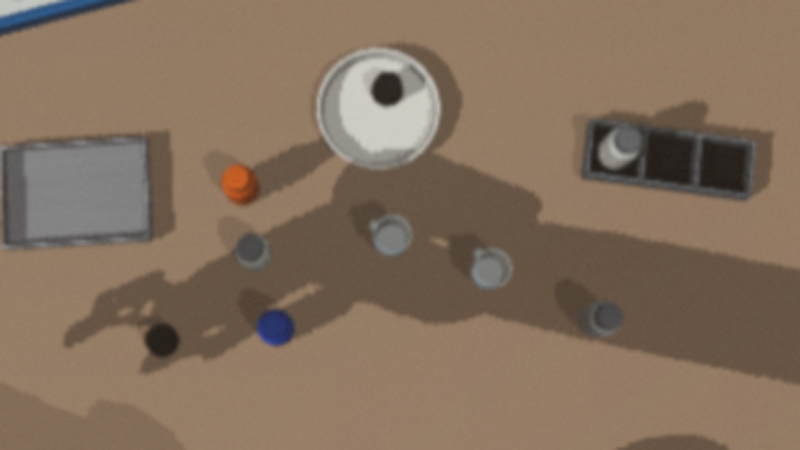

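View pics/scene0c.png

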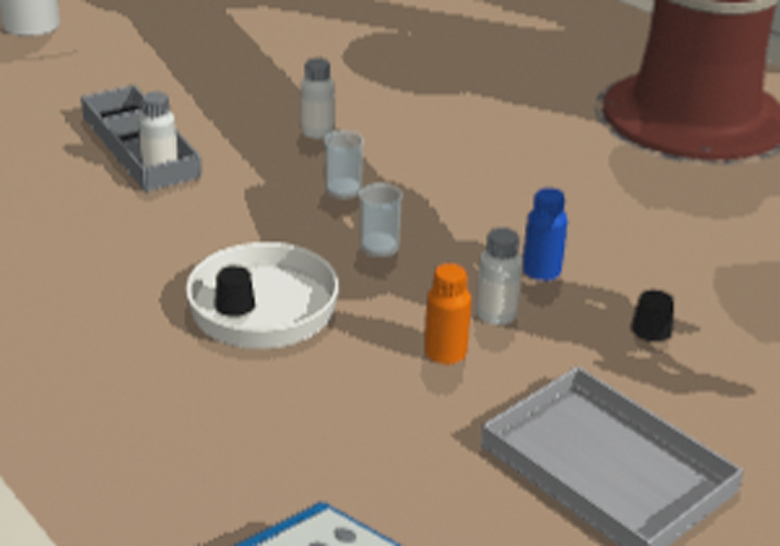

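Two white, grey-capped bottles match the description: top (271,230) and (412,257). The orange one (265,203) and the blue one (280,261) are look-alikes, and (418,188) in the rack is bottle_home. The crops confirm this. Next I'll measure positions with silhouette fits.

```bash
cat >> h.py <<'E'
from scipy.optimize import least_squares
PROF={'bottle_a':[(0,.019),(.061,.019),(.068,.0135),(.086,.0135)],'beaker_a':[(0,.02),(.056,.0205),(.060,.0215)],'stopper':[(0,.019),(.035,.0155)]}
def hullmask(d,name,xy,z0=0,R=None,t=None):
    a=np.linspace(0,2*np.pi,40,endpoint=False)
    P=np.concatenate([np.c_[xy[0]+r*np.cos(a),xy[1]+r*np.sin(a),0*a+z+z0] for z,r in PROF[name]])
    return cv2.convexHull(proj(d,P,R,t).astype(np.float32))[:,0]
def rectfit(views,name,xy0,z0=0):
    # views: list of (d,mask,R,t); match silhouette bbox
    def f(xy):
        r=[]
        for d,m,R,t in views:
            h=hullmask(d,name,xy,z0,R,t); ys,xs=np.nonzero(m)
            q=lambda v:np.array([v.min(),v.max()])
            r+=list(q(h[:,0])-(q(xs)+[-.5,.5])) + list(q(h[:,1])-(q(ys)+[-.5,.5]))
        return np.array(r)
    s=least_squares(f,xy0,loss='soft_l1'); return s.x,f(s.x)
E
python3 - <<'E'
from h import *
dt=ctrl.get_image('top'); ds=ctrl.get_image('scene')
for n in ['bottle_a','beaker_a','stopper']:
    T=[];S=[]
    for d,L,nm in((dt,T,'top'),(ds,S,'scene')):
        for m in ctrl.trace(d,n):
            ys,xs=np.nonzero(m['mask']); 
            if len(xs)<10: continue
            xy,r=rectfit([(d,m['mask'],None,None)],n,pix2z(d,xs.mean(),ys.mean(),.03)[:2])
            L.append((m['p'],m['mask'],xy)); print(n,nm,round(m['p'],2),round(xs.mean()),round(ys.mean()),len(xs),np.round(xy,4),np.round(r,1))
    for p,m,xy in T:
        for p2,m2,xy2 in S:
            if np.linalg.norm(xy-xy2)<.03:
                b,r=rectfit([(dt,m,None,None),(ds,m2,None,None)],n,xy); print('  pair',np.round(b,4),np.round(r,1))
for n in ['rack','tray','dish']:
    for d,nm in((dt,'top'),(ds,'scene')):
        for m in ctrl.trace(d,n):
            ys,xs=np.nonzero(m['mask']); c=cv2.minAreaRect(np.c_[xs,ys].astype(np.float32)); print(n,nm,round(m['p'],2),len(xs),np.round(c[0],1),np.round(c[1],1),round(c[2],1))
        for m in ctrl.mark_of(d,n):
            u,v=np.array(m['position'])*[640,400]; print('   mark',round(m['p'],2),round(u),round(v),np.round(pix2z(d,u,v,0),4))
E
```

```text
bottle_a top 0.79 410 257 188 [ 0.3758 -0.2391] [-0.3  0.7 -1.   0.1]
bottle_a top 0.74 265 203 185 [0.5342 0.1579] [-0.3  0.3  0.2  0.2]
bottle_a top 0.72 280 260 148 [0.3758 0.119 ] [-0.5 -0.3 -1.   1. ]
bottle_a top 0.68 271 230 187 [0.4587 0.1425] [-0.4  0.  -0.5  0.6]
bottle_a scene 0.89 302 148 375 [ 0.3637 -0.2568] [-0.1 -0.3 -2.9 -3.8]
bottle_a scene 0.83 389 201 479 [0.3711 0.1094] [-1.2  0.3 -2.7 -1.5]
bottle_a scene 0.82 352 231 534 [0.5243 0.1454] [-0.4  0.5 -4.1 -3. ]
bottle_a scene 0.61 372 217 573 [0.456  0.1386] [ 0.1 -0.  -0.3 -1.4]
  pair [ 0.3754 -0.2391] [-0.3  0.7 -0.8  0.2  0.2  0.3  0.2 -0.4]
  pair [0.5342 0.1579] [-0.3  0.3  0.2  0.2 -0.1  1.1 -0.1  1.4]
  pair [0.3761 0.1188] [-0.4 -0.2 -1.2  0.9  0.   1.6 -0.5  0.9]
  pair [0.4587 0.1425] [-0.4  0.  -0.5  0.6  0.4  0.4  0.8 -0.2]
beaker_a top 0.74 326 223 181 [ 0.4746 -0.0111] [-0.7  1.2 -1.3  0.2]
beaker_a top 0.69 366 236 200 [ 0.4345 -0.1183] [-0.2  1.2 -0.5  0.6]
beaker_a scene 0.78 312 173 366 [ 0.4343 -0.1182] [ 0.4 -0.6 -0.6  0.1]
beaker_a scene 0.76 325 194 400 [ 0.4745 -0.0129] [-0.9  0.2 -0.4  0.2
[... 252 characters left out ...]
.7 -0.4  4.8  5.1]
  pair [0.3664 0.2484] [-0.9  0.5 -0.3  0.3 -0.2 -0.2 -0.  -0.1]
rack top 0.63 1336 [437.2 193.4] [68.4 23.7] 7.9
   mark 0.77 434 194 [ 0.5555 -0.3235  0.    ]
rack scene 0.97 891 [234.3 161.9] [52.5 26.8] 51.8
   mark 0.58 236 168 [ 0.5555 -0.3164  0.    ]
tray top 0.88 2482 [199.6 206.9] [42.4 61.5] 85.2
   mark 0.59 198 208 [0.5307 0.3517 0.    ]
tray scene 0.98 4008 [414.3 286.8] [95.1 51.6] 33.7
   mark 0.74 412 289 [0.5321 0.3404 0.    ]
dish top 0.86 1581 [321.  172.5] [45. 46.] 90.0
   mark 0.91 320 176 [0.6153 0.0023 0.    ]
dish scene 0.8 1684 [280. 224.] [40. 58.] 90.0
   mark 0.65 281 225 [ 0.6177 -0.0069  0.    ]
   mark 0.18 241 173 [ 0.5606 -0.281   0.    ]
```

```bash
cat >> h.py <<'E'
from scipy.optimize import minimize
def boxhull(d,p,hx,hy,h):
    c,s=np.cos(p[2]),np.sin(p[2])
    P=[[p[0]+c*a*hx-s*b*hy,p[1]+s*a*hx+c*b*hy,z] for a in(-1,1) for b in(-1,1) for z in(0,h)]
    return cv2.convexHull(proj(d,P).astype(np.float32))
def raster(hulls,sc=4):
    m=np.zeros((400*sc,640*sc),np.uint8)
    for h in hulls: cv2.fillConvexPoly(m,np.round((h.reshape(-1,2)+.5)*sc*16).astype(np.int32),1,shift=4)
    return m.astype(bool)
E
python3 - <<'E'
from h import *
dt=ctrl.get_image('top'); ds=ctrl.get_image('scene')
def fit(name,hx,hy,h,p0,ds_,extra=None):
    Ms=[]
    for d in ds_:
        m=ctrl.trace(d,name)[0]['mask']; Ms.append(np.kron(m,np.ones((4,4))).astype(bool))
    def cost(p):
        c=0
        for d,M in zip(ds_,Ms):
            hs=[boxhull(d,p,hx,hy,h)]
            if extra: hs.append(hullmask(d,'bottle_a',(p[0]-np.sin(p[2])*extra,p[1]+np.cos(p[2])*extra),.004))
            m=raster(hs); c+=1-(m&M).sum()/(m|M).sum()
        return c
    b=None
    for y in (p0[2]-.1,p0[2]+.1):
        r=minimize(cost,[p0[0],p0[1],y],method='Nelder-Mead',options=dict(initial_simplex=np.array([p0[:2]+[y]]*4)+np.array([[0,0,0],[.01,0,0],[0,.01,0],[0,0,.1]]),xatol=1e-4,fatol=1e-4))
        if b is None or r.fun<b.fun:b=r
    return b.x,b.fun
for nm,L in(('both',[dt,ds]),('top',[dt]),('scene',[ds])):
    print(nm,'tray',fit('tray',.058,.083,.022,[.531,.345,0.],L))
    print(nm,'rack',fit('rack',.033,.095,.028,[.5555,-.32,-.1],L))
    print(nm,'rackE',fit('rack',.033,.095,.028,[.5555,-.32,-.1],L,.062))
for d in(dt,ds):
    m=ctrl.trace(d,'dish')[0]['mask']; PROF['dish']=[(0,.06),(.024,.07)]
    print('dish',rectfit([(d,m,None,None)],'dish',[.615,0]))
    for m in ctrl.mark_of(d,'stopper_home'): print(m['p'],np.array(m['position'])*[640,400],pix2z(d,*(np.array(m['position'])*[640,400]),.004))
f=dt['frame'];cv2.imwrite('pics/rk.png',cv2.resize(f[165:225,390:490],None,fx=8,fy=8,interpolation=cv2.INTER_CUBIC))
E
```

```text
both tray (array([0.53154811, 0.34397438, 0.0453326 ]), np.float64(0.07560179659051691))
both rack (array([ 0.55578979, -0.32969428, -0.16444771]), np.float64(0.5050395081929474))
both rackE (array([ 0.55563757, -0.32988678, -0.16785468]), np.float64(0.5486741118213428))
top tray (array([0.5305933 , 0.3443108 , 0.04172339]), np.float64(0.04180380213194479))
top rack (array([ 0.55570058, -0.3285713 , -0.17213888]), np.float64(0.20399403441126185))
top rackE (array([ 0.55570058, -0.3285713 , -0.17213888]), np.float64(0.20399403441126185))
scene tray (array([0.53198619, 0.34381997, 0.04912503]), np.float64(0.028789695348765743))
scene rack (array([ 0.55576584, -0.33216341, -0.15666854]), np.float64(0.28742548331383366))
scene rackE (array([ 0.55575861, -0.3315587 , -0.16289668]), np.float64(0.33301980456706903))
dish (array([0.615, 0.   ]), array([-0.11929321,  0.39904785,  0.83963013,  2.26261902]))
0.53 [323.904 166.6  ] [ 0.64207782 -0.0089636   0.004     ]
dish (array([0.62120218, 0.00149372]), array([-0.07958984,  0.91876221, -0.27865601, -1.58181763]))
0.57 [268.416 224.92 ] [ 0.6426106  -0.02169905  0.004     ]
```

View pics/rk.png

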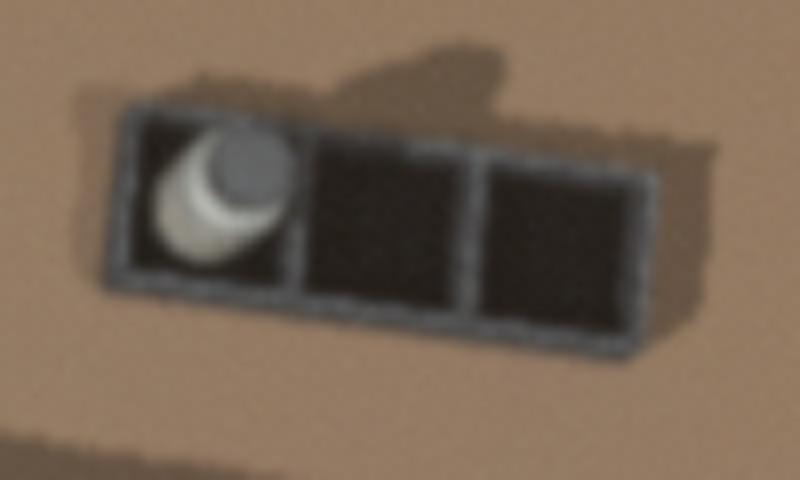

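Run:
```python
from h import *
dt=ctrl.get_image('top'); ds=ctrl.get_image('scene')
c=np.array([[122,100],[657,168],[635,358],[103,290]],float)
W=[]
for u,v in c:
    W.append(pix2z(dt,(u+.5)/8-.5+390,(v+.5)/8-.5+165,.028)[:2])
W=np.array(W); print(W.round(4)); print('c',W.mean(0)); 
L=W[0]+W[3]-W[1]-W[2]; S=W[0]+W[1]-W[2]-W[3]; print(np.linalg.norm(L)/2,np.linalg.norm(S)/2,'yaw',np.arctan2(-L[0],L[1]),np.arctan2(S[1],S[0]))
for d,b in((dt,(140,200,290,355)),(ds,None)):
    m=ctrl.trace(d,'dish')[0]['mask']; ys,xs=np.nonzero(m); print(xs.min(),xs.max(),ys.min(),ys.max())
    for p in([.615,0],[.622,0.],[.61,-.005]):
        PROF['dish']=[(0,.06),(.024,.07)]
        f=lambda q:[*(hullmask(d,'dish',q/10).min(0)-[xs.min()-.5,ys.min()-.5]),*(hullmask(d,'dish',q/10).max(0)-[xs.max()+.5,ys.max()+.5])]
        s=least_squares(f,np.array(p)*10,diff_step=1e-3); print(s.x/10,np.round(s.fun,1))
f=dt['frame'];cv2.imwrite('pics/ds.png',cv2.resize(f[140:210,285:360],None,fx=8,fy=8,interpolation=cv2.INTER_CUBIC))
```

```text
[[ 0.6019 -0.2362]
 [ 0.5739 -0.426 ]
 [ 0.5061 -0.4133]
 [ 0.534  -0.2261]]
c [ 0.55396395 -0.32539028]
0.19060597512693342 0.0688257001179915 yaw -0.14720397816145347 -0.16664653069183916
297 345 150 196
[0.61954072 0.        ] [-0.1 -0.7  0.3  0.7]
[0.61953798 0.        ] [-0.1 -0.7  0.3  0.7]
[6.19531328e-01 2.89291862e-04] [-0.2 -0.7  0.2  0.7]
252 309 204 244
[0.62264589 0.        ] [-0.9 -0.3  0.1 -1.7]
[6.22473422e-01 3.59516059e-05] [-0.9 -0.4  0.1 -1.7]
[0.62418284 0.00402481] [-0.6  0.6  0.6 -0.6]
```

View pics/ds.png

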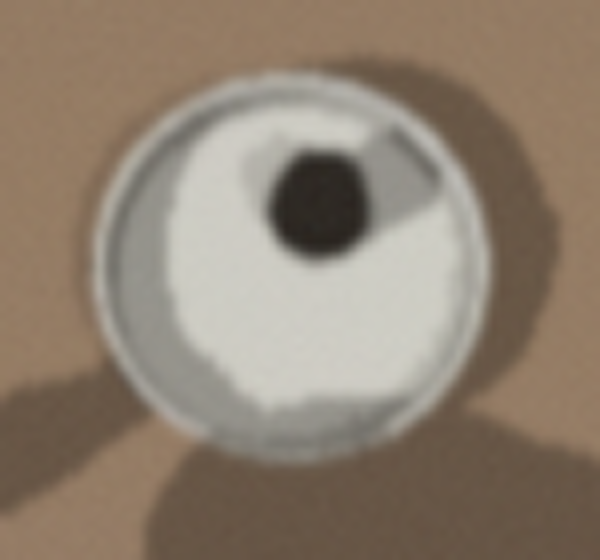

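>>> carry_out([
  [0.48,-0.88,0,0,0,0.18,1],
  [0.48,-0.88,0,0,0,0.18,1],
  [0.48,-0.88,0,0,0,0.18,1],
  [0.48,-0.88,0,0,0,0.18,1],
  [0.48,-0.88,0,0,0,0.18,1],
  [0.48,-0.88,0,0,0,0.18,1],
  [0.48,-0.88,0,0,0,0.18,1],
  [0.48,-0.88,0,0,0,0.18,1],
  [0.48,-0.88,0,0,0,0.18,1],
  [0.48,-0.88,0,0,0,0.18,1],
  [0.48,-0.88,0,0,0,0.18,1],
  [0.48,-0.88,0,0,0,0.18,1],
], grip_force=30)

```text
t: 4.35
tool_pos: [0.3615, 0.3212, 0.2314]
tool_rot: [0.216, 3.134, 0.0]
contact_force: [0.2, -0.0, 0.2]
opening: 0.0853
```

>>> carry_out([
  [0.48,-0.88,0,0,0,0.18,1],
  [0.48,-0.88,0,0,0,0.18,1],
  [0.48,-0.88,0,0,0,0.18,1],
  [0.48,-0.88,0,0,0,0.18,1],
  [0.48,-0.88,-0.3,0,0,0.18,1],
  [0.48,-0.88,-0.3,0,0,0.18,1],
  [0.48,-0.88,-0.3,0,0,0.18,1],
  [0.48,-0.88,-0.3,0,0,0.18,1],
  [0,0,0,0,0,0,1],
])

```text
t: 5.25
tool_pos: [0.4574, 0.1441, 0.2002]
tool_rot: [0.003, -3.14, 0.001]
contact_force: [-0.6, 0.6, -0.6]
opening: 0.0855
```

```bash
cat > w.py <<'E'
from h import *
import sys
def look(name,z0=0,tag='w',near=None,rect=None):
    o=ctrl.get_obs(); d=ctrl.get_image('wrist'); R,t=wristRt(d,o)
    out=[]
    for m in ctrl.trace(d,name):
        if m['p']<.3: continue
        ys,xs=np.nonzero(m['mask'])
        cut=xs.min()==0 or xs.max()==639 or ys.min()==0 or ys.max()==399
        xy,r=rectfit([(d,m['mask'],R,t)],name,pix2z(d,xs.mean(),ys.mean(),.04+z0,R,t)[:2],z0)
        print(name,round(m['p'],2),(round(xs.mean()),round(ys.mean())),len(xs),'cut' if cut else '',np.round(xy,4),np.round(r,1)); out.append(xy)
    f=d['frame'].copy()
    cv2.imwrite(f'pics/{tag}.png',f)
    return o,d,R,t,out
E
python3 - <<'E'
from w import *
o,*_=look('bottle_a',tag='b1'); print(o['tool_pos'],o['t'])
E
```

```text
bottle_a 0.89 (293, 91) 1383  [0.3742 0.1188] [-0.3  1.2 -1.4  1. ]
bottle_a 0.86 (319, 177) 1504  [0.4576 0.1415] [-0.1  0.4 -0.2  0.2]
bottle_a 0.67 (332, 242) 1702  [0.5331 0.156 ] [-0.  -0.5 -0.8  0.5]
[0.45736404 0.14407234 0.20018351] 5.25
```

View pics/b1.png

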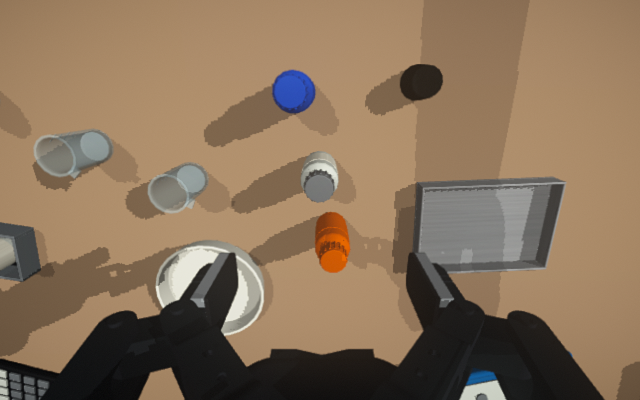

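>>> carry_out([
  [0,-0.08,-1,0,0,0,1],
  [0,0,-1,0,0,0,1],
  [0,0,-1,0,0,0,1],
  [0,0,-1,0,0,0,1],
  [0,0,-1,0,0,0,1],
  [0,0,-1,0,0,0,1],
  [0,0,-0.5,0,0,0,1],
  [0,0,-0.4,0,0,0,1],
  [0,0,0,0,0,0,1],
])

```text
t: 6.25
tool_pos: [0.4565, 0.1444, 0.0282]
tool_rot: [0.009, -3.14, 0.0]
contact_force: [0.5, 0.2, -0.2]
opening: 0.0851
```

>>> carry_out([
  [0,0,0,0,0,0,0.3],
  [0,0,0,0,0,0,0.3],
  [0,0,0,0,0,0,0.3],
  [0,0,0,0,0,0,0.2],
  [0,0,0,0,0,0,0.2],
  [0,0,0,0,0,0,0.2],
  [0,0,0,0,0,0,0.2],
  [0,0,0,0,0,0,0.2],
])

```text
t: 7.05
tool_pos: [0.4581, 0.1441, 0.03]
tool_rot: [-0.008, 3.14, 0.0]
contact_force: [0.0, 0.4, 5.7]
opening: 0.0369
```

>>> carry_out([
  [0,0,0.3,0,0,0,0.2],
  [0,0,0.7,0,0,0,0.2],
  [0,0,1,0,0,0,0.2],
  [0,0,1,0,0,0,0.2],
  [0,0,1,0,0,0,0.2],
  [0,0,1,0,0,0,0.2],
  [0,0,1,0,0,0,0.2],
  [0,0,0.8,0,0,0,0.2],
  [0,0,0,0,0,0,0.2],
])

```text
t: 7.95
tool_pos: [0.4587, 0.1443, 0.2022]
tool_rot: [-0.008, 3.136, 0.002]
contact_force: [-0.1, 0.1, -0.8]
opening: 0.0372
```

Run:
```python
from w import *
o=ctrl.get_obs(); d=ctrl.get_image('scene'); cv2.imwrite('pics/s1.png',d['frame'][80:300,180:480]); print(o['opening'],o['tool_pos'],o['contact_force'])
```

```text
0.03720144941942949 [0.45869508 0.14434318 0.20215875] [-0.09748202  0.14205375 -0.84805902]
```

View pics/s1.png

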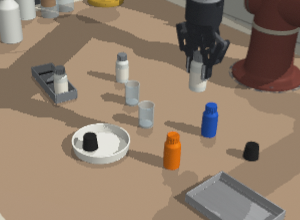

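>>> carry_out([
  [0.14,-0.88,0,0,0,-0.72,0.2],
  [0.14,-0.88,0,0,0,-0.72,0.2],
  [0.14,-0.88,0,0,0,-0.72,0.2],
  [0.14,-0.88,0,0,0,-0.72,0.2],
  [0.14,-0.88,0,0,0,-0.72,0.2],
  [0.14,-0.88,0,0,0,-0.72,0.2],
  [0.14,-0.88,0,0,0,-0.72,0.2],
  [0.14,-0.88,0,0,0,-0.72,0.2],
  [0.14,-0.88,0,0,0,-0.72,0.2],
  [0.14,-0.88,0,0,0,-0.72,0.2],
  [0.14,-0.88,0,0,0,-0.72,0.2],
  [0.14,-0.88,0,0,0,-0.72,0.2],
])

```text
t: 9.2
tool_pos: [0.4979, -0.1204, 0.1961]
tool_rot: [-1.311, -2.851, 0.0]
contact_force: [-0.1, 0.8, 0.1]
opening: 0.0372
```

>>> carry_out([
  [0.14,-0.88,0,0,0,-0.72,0.2],
  [0.14,-0.88,0,0,0,-0.72,0.2],
  [0.14,-0.88,0,0,0,-0.72,0.2],
  [0.14,-0.88,0,0,0,-0.72,0.2],
  [0.14,-0.88,0,0,0,-0.72,0.2],
  [0.14,-0.88,0,0,0,-0.72,0.2],
  [0.14,-0.88,0,0,0,-0.72,0.2],
  [0.14,-0.88,0,0,0,-0.72,0.2],
  [0.14,-0.88,0,0,0,-0.72,0.2],
  [0.14,-0.88,0,0,0,-0.72,0.2],
  [0.14,-0.88,0,0,0,-0.72,0.2],
  [0,0,0,0,0,0,0.2],
])

```text
t: 10.4
tool_pos: [0.5365, -0.3634, 0.1958]
tool_rot: [-2.309, -2.125, 0.002]
contact_force: [-0.6, -0.1, -1.3]
opening: 0.0372
```

Run:
```python
from w import *
o,d,R,t,_=look('bottle_a',.004,tag='r1'); print(o['tool_pos'],o['t'],o['opening'],o['tool_rot'])
import pickle; pickle.dump((d,R,t),open('r1.pkl','wb'))
```

```text
bottle_a 0.96 (321, 281) 10116  [ 0.5258 -0.4871] [ 23.5 -23.9  47.6 -36.3]
bottle_a 0.58 (134, 61) 3234  [ 0.3788 -0.2395] [-0.7  3.  -0.3  0.6]
[ 0.53654023 -0.36341363  0.1958446 ] 10.4 0.037204699797843147 [-2.30905455e+00 -2.12507716e+00  1.50540143e-03]
```

View pics/r1.png

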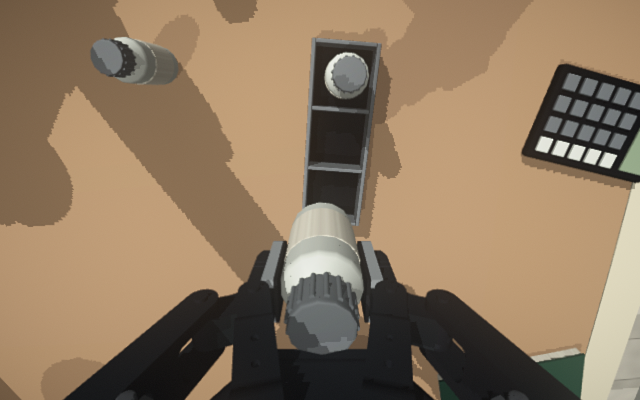

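Run:
```python
import cv2
a=cv2.imread('pics/r1.png'); cv2.imwrite('pics/r1c.png',cv2.resize(a[25:235,270:410],None,fx=2.8,fy=2.8,interpolation=cv2.INTER_CUBIC))
```

```text
(no output)
```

View pics/r1c.png

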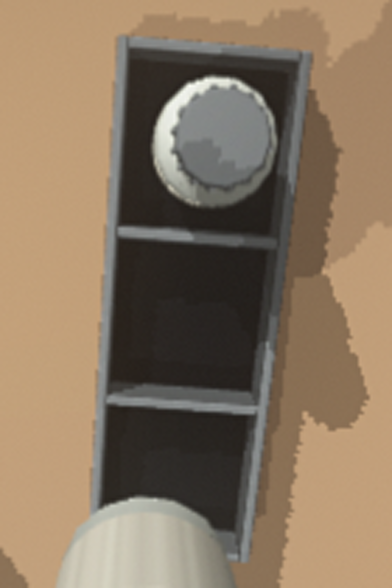

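Run:
```python
from h import *
import pickle
d,R,t=pickle.load(open('r1.pkl','rb'))
P=np.array([[-33,95],[33,95],[33,-95],[-29,31],[29,31],[-29,-31],[29,-31]])/1000
I=np.array([[120,38],[310,53],[247,560],[118,232],[277,242],[108,394],[257,407]])/2.8+[270,25]
def f(p):
    c,s=np.cos(p[2]),np.sin(p[2]); X=np.c_[p[0]+c*P[:,0]-s*P[:,1],p[1]+s*P[:,0]+c*P[:,1],0*P[:,0]+.028]
    return (proj(d,X,R,t)-I).ravel()
s=least_squares(f,[.554,-.326,-.155],diff_step=1e-4); print(s.x,s.fun.reshape(-1,2).round(1))
x,y,a=s.x
for b in(-.062,0,.062): print(b,np.round([x-np.sin(a)*b,y+np.cos(a)*b],4))
# bottle home via cap top circle centre
print(pix2z(d,222/2.8+270,137/2.8+25,.09,R,t))
```

```text
[ 0.55577778 -0.32898333 -0.15804241] [[-0.8 -1.6]
 [ 1.  -1. ]
 [ 0.5  0.7]
 [-0.3 -0.4]
 [ 0.2  0.6]
 [-0.6  1.6]
 [ 0.1  1. ]]
-0.062 [ 0.546  -0.3902]
0 [ 0.5558 -0.329 ]
0.062 [ 0.5655 -0.2678]
[ 0.56592485 -0.26819973  0.09      ]
```

>>> carry_out([
  [0.2,-0.53,0,0,0,-0.37,0.2],
  [0.18,-0.53,0,0,0,-0.37,0.2],
  [0,0,-0.8,0,0,0,0.2],
  [0,0,-0.8,0,0,0,0.2],
  [0,0,-0.8,0,0,0,0.2],
  [0,0,-0.8,0,0,0,0.2],
  [0,0,-0.8,0,0,0,0.2],
  [0,0,0,0,0,0,0.2],
  [0,0,0,0,0,0,0.2],
])

```text
t: 11.4
tool_pos: [0.5472, -0.3887, 0.0987]
tool_rot: [-2.386, -2.043, 0.0]
contact_force: [0.1, 0.1, -1.1]
opening: 0.0372
```

Run:
```python
from w import *
o=ctrl.get_obs(); d=ctrl.get_image('top'); f=d['frame']; cv2.imwrite('pics/t2.png',cv2.resize(f[150:240,380:500],None,fx=6,fy=6,interpolation=cv2.INTER_CUBIC)); print(o['tool_pos'],o['tool_rot'])
d=ctrl.get_image('wrist'); cv2.imwrite('pics/w2.png',d['frame'])
```

```text
[ 0.54723372 -0.38868454  0.09871766] [-2.38598970e+00 -2.04294061e+00  1.76871800e-04]
```

View pics/w2.png

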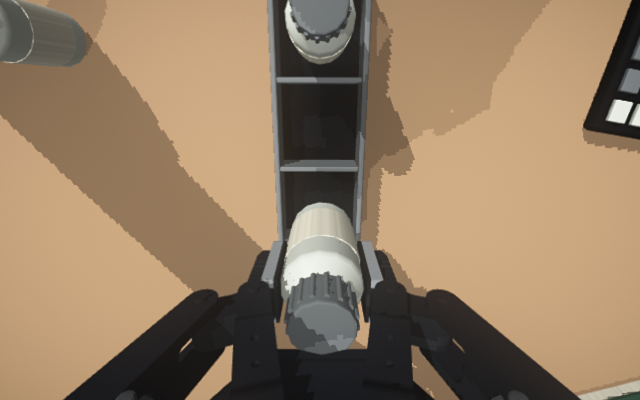

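>>> carry_out([
  [-0.04,-0.05,-0.6,0,0,0,0.2],
  [0,0,-0.6,0,0,0,0.2],
  [0,0,-0.5,0,0,0,0.2],
  [0,0,-0.4,0,0,0,0.2],
  [0,0,-0.25,0,0,0,0.2],
  [0,0,-0.12,0,0,0,0.2],
  [0,0,-0.06,0,0,0,0.2],
  [0,0,0,0,0,0,0.2],
  [0,0,0,0,0,0,0.2],
])

```text
t: 12.4
tool_pos: [0.5465, -0.39, 0.0363]
tool_rot: [2.385, 2.043, 0.0]
contact_force: [0.1, -0.5, -1.2]
opening: 0.0368
```

>>> carry_out([
  [0,0,-0.06,0,0,0,0.2],
  [0,0,0,0,0,0,0.2],
  [0,0,0,0,0,0,0.55],
  [0,0,0,0,0,0,0.65],
  [0,0,0,0,0,0,0.75],
  [0,0,0,0,0,0,0.75],
])

```text
t: 13.0
tool_pos: [0.5462, -0.3898, 0.0342]
tool_rot: [2.385, 2.044, 0.0]
contact_force: [0.1, -0.2, 0.1]
opening: 0.0641
```

>>> carry_out([
  [0,0,0.3,0,0,0,0.75],
  [0,0,0.6,0,0,0,0.75],
  [0,0,1,0,0,0,0.75],
  [0,0,1,0,0,0,0.75],
  [0,0,1,0,0,0,0.75],
  [0,0,1,0,0,0,1],
  [0,0,1,0,0,0,1],
  [0,0,0.5,0,0,0,1],
  [0,0,0,0,0,0,1],
])

```text
t: 13.9
tool_pos: [0.5474, -0.3908, 0.1981]
tool_rot: [2.381, 2.04, 0.001]
contact_force: [0.3, -0.3, 1.1]
opening: 0.0852
```

Run:
```python
from w import *
o,d,R,t,_=look('bottle_a',.004,tag='r3'); print(o['tool_pos'],o['t'],o['opening'],o['tool_rot'])
```

```text
bottle_a 0.6 (105, 45) 3696  [ 0.3786 -0.2396] [-1.   2.4 -0.8  0.9]
[ 0.54736557 -0.39076091  0.19811586] 13.9 0.08521479162144757 [2.38102816e+00 2.03999311e+00 1.34141113e-03]
```

View pics/r3.png

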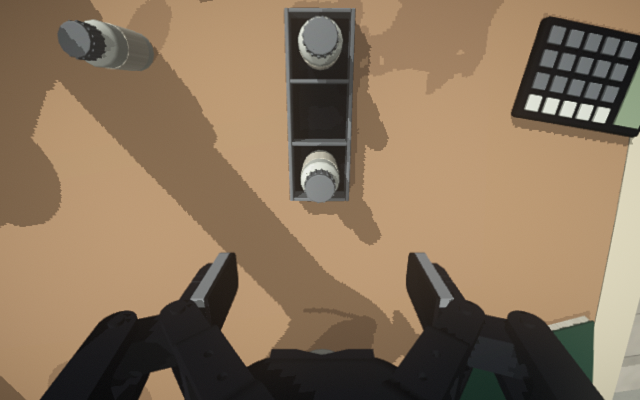

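>>> carry_out([
  [-0.86,0.76,0,0,0,0,1],
  [-0.86,0.76,0,0,0,0,1],
  [-0.86,0.76,0,0,0,0,1],
  [-0.86,0.76,0,0,0,0,1],
  [-0.86,0.76,0,0,0,0,1],
  [-0.86,0.76,0,0,0,0,1],
  [-0.86,0.76,0,0,0,0,1],
  [-0.86,0.76,0,0,0,0,1],
  [0,0,0,0,0,0,1],
])

```text
t: 14.9
tool_pos: [0.3718, -0.2354, 0.1915]
tool_rot: [-2.382, -2.042, 0.001]
contact_force: [0.4, -0.3, 0.0]
opening: 0.0857
```

Run:
```python
from w import *
o,d,R,t,_=look('bottle_a',0,tag='b2'); print(o['tool_pos'],o['t'],o['opening'],o['tool_rot'])
```

```text
bottle_a 0.91 (326, 182) 1633  [ 0.3752 -0.239 ] [-0.2  0.3 -0.6  0.4]
bottle_a 0.75 (493, 284) 2244  [ 0.5509 -0.394 ] [ 0.5  0.9 -1.6  3.3]
[ 0.3717667  -0.23535331  0.19145662] 14.9 0.08574203007654423 [-2.38217188e+00 -2.04171289e+00  8.31438596e-04]
```

View pics/b2.png

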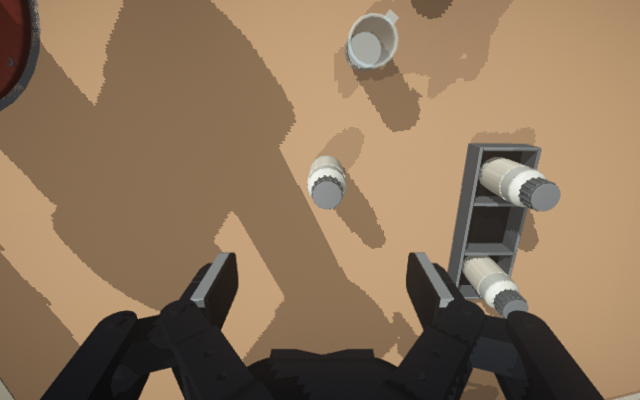

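>>> carry_out([
  [0.14,-0.15,-0.5,0,0,0,1],
  [0,0,-1,0,0,0,1],
  [0,0,-1,0,0,0,1],
  [0,0,-1,0,0,0,1],
  [0,0,-1,0,0,0,1],
  [0,0,-1,0,0,0,1],
  [0,0,-0.6,0,0,0,1],
  [0,0,-0.35,0,0,0,1],
  [0,0,0,0,0,0,1],
  [0,0,0,0,0,0,1],
])

```text
t: 16.0
tool_pos: [0.378, -0.2419, 0.0329]
tool_rot: [2.386, 2.044, 0.0]
contact_force: [-0.9, -0.6, 0.4]
opening: 0.0851
```

>>> carry_out([
  [0,0,0,0,0,0,0.3],
  [0,0,0,0,0,0,0.3],
  [0,0,0,0,0,0,0.3],
  [0,0,0,0,0,0,0.2],
  [0,0,0,0,0,0,0.2],
  [0,0,0,0,0,0,0.2],
  [0,0,0,0,0,0,0.2],
  [0,0,0,0,0,0,0.2],
])

```text
t: 16.8
tool_pos: [0.378, -0.2418, 0.0336]
tool_rot: [2.385, 2.043, 0.0]
contact_force: [-1.2, 0.6, 5.0]
opening: 0.0368
```

>>> carry_out([
  [0,0,0.3,0,0,0,0.2],
  [0,0,0.7,0,0,0,0.2],
  [0,0,1,0,0,0,0.2],
  [0,0,1,0,0,0,0.2],
  [0,0,1,0,0,0,0.2],
  [0,0,1,0,0,0,0.2],
  [0,0,1,0,0,0,0.2],
  [0,0,0.6,0,0,0,0.2],
  [0,0,0,0,0,0,0.2],
])

```text
t: 17.7
tool_pos: [0.3786, -0.2422, 0.2002]
tool_rot: [2.382, 2.041, 0.001]
contact_force: [0.1, 1.0, -0.9]
opening: 0.0369
```

>>> carry_out([
  [0.79,-0.4,0,0,0,0,0.2],
  [0.79,-0.4,0,0,0,0,0.2],
  [0.79,-0.4,0,0,0,0,0.2],
  [0.79,-0.4,0,0,0,0,0.2],
  [0.79,-0.4,0,0,0,0,0.2],
  [0.79,-0.4,0,0,0,0,0.2],
  [0.79,-0.4,0,0,0,0,0.2],
  [0.79,-0.4,0,0,0,0,0.2],
  [0.77,-0.36,0,0,0,0,0.2],
  [0,0,0,0,0,0,0.2],
  [0,0,0,0,0,0,0.2],
])

```text
t: 18.8
tool_pos: [0.5541, -0.3298, 0.1955]
tool_rot: [-2.383, -2.042, 0.001]
contact_force: [0.5, -0.3, -1.3]
opening: 0.0366
```

>>> carry_out([
  [0.04,-0.04,-0.8,0,0,0,0.2],
  [0,0,-0.8,0,0,0,0.2],
  [0,0,-0.8,0,0,0,0.2],
  [0,0,-0.8,0,0,0,0.2],
  [0,0,-0.6,0,0,0,0.2],
  [0,0,0,0,0,0,0.2],
  [0,0,0,0,0,0,0.2],
])

```text
t: 19.5
tool_pos: [0.5555, -0.3313, 0.1028]
tool_rot: [-2.386, -2.044, 0.0]
contact_force: [0.1, 0.7, -1.2]
opening: 0.0368
```

Run:
```python
from w import *
o=ctrl.get_obs(); d=ctrl.get_image('wrist'); cv2.imwrite('pics/w4.png',d['frame']);print(o['tool_pos'],o['tool_rot'])
```

```text
[ 0.55554321 -0.33127043  0.10281113] [-2.38552083e+00 -2.04359378e+00  1.45033265e-04]
```

View pics/w4.png

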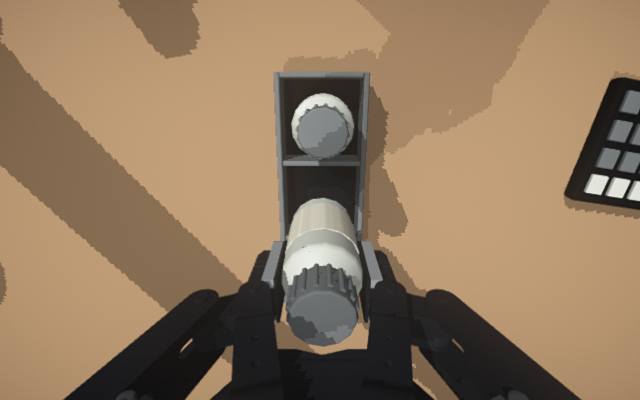

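Aligned over the middle bay: bottle at column 322, bay walls at 279 and 362. Lowering it now.

>>> carry_out([
  [0,0.02,-0.6,0,0,0,0.2],
  [0,0,-0.6,0,0,0,0.2],
  [0,0,-0.5,0,0,0,0.2],
  [0,0,-0.4,0,0,0,0.2],
  [0,0,-0.25,0,0,0,0.2],
  [0,0,-0.15,0,0,0,0.2],
  [0,0,-0.06,0,0,0,0.2],
  [0,0,0,0,0,0,0.2],
  [0,0,0,0,0,0,0.2],
])

```text
t: 20.45
tool_pos: [0.5563, -0.3313, 0.0395]
tool_rot: [2.385, 2.043, 0.0]
contact_force: [1.0, 0.3, -0.9]
opening: 0.0369
```

>>> carry_out([
  [0,0,-0.06,0,0,0,0.2],
  [0,0,0,0,0,0,0.2],
  [0,0,0,0,0,0,0.55],
  [0,0,0,0,0,0,0.65],
  [0,0,0,0,0,0,0.75],
  [0,0,0,0,0,0,0.75],
])

```text
t: 21.05
tool_pos: [0.556, -0.331, 0.0374]
tool_rot: [2.386, 2.044, 0.0]
contact_force: [-0.6, -0.4, -0.1]
opening: 0.0642
```

>>> carry_out([
  [0,0,0.3,0,0,0,0.75],
  [0,0,0.6,0,0,0,0.75],
  [0,0,1,0,0,0,0.75],
  [0,0,1,0,0,0,0.75],
  [0,0,1,0,0,0,0.75],
  [0,0,1,0,0,0,1],
  [0,0,1,0,0,0,1],
  [0,0,0.5,0,0,0,1],
  [0,0,0,0,0,0,1],
])

```text
t: 21.95
tool_pos: [0.5572, -0.3319, 0.2012]
tool_rot: [2.381, 2.04, 0.002]
contact_force: [0.3, 0.6, -0.1]
opening: 0.0851
```

Run:
```python
from w import *
o,d,R,t,_=look('bottle_a',.004,tag='r5'); print(o['tool_pos'],o['t'],o['opening'],o['tool_rot'])
```

```text
bottle_a 0.84 (319, 173) 1626  [ 0.5562 -0.3273] [-0.2 -0.1  0.1 -0.2]
bottle_a 0.75 (319, 228) 1721  [ 0.5458 -0.3884] [-0.6 -0.  -2.   0.3]
bottle_a 0.67 (318, 149) 5923  [ 0.5471 -0.3447] [  8.  -19.7  87.  -28.4]
[ 0.55718131 -0.33188248  0.20122471] 21.95 0.08512817238953772 [2.38111652e+00 2.04019067e+00 2.00449663e-03]
```

View pics/r5.png

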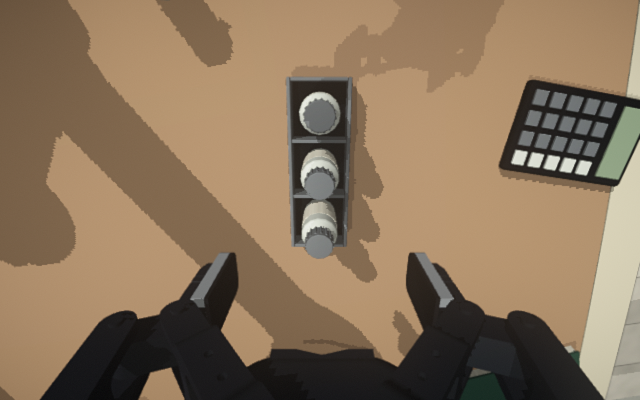

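>>> carry_out([
  [-0.49,0.85,0,0,0,-0.53,1],
  [-0.49,0.85,0,0,0,-0.53,1],
  [-0.49,0.85,0,0,0,-0.53,1],
  [-0.49,0.85,0,0,0,-0.53,1],
  [-0.49,0.85,0,0,0,-0.53,1],
  [-0.49,0.85,0,0,0,-0.53,1],
  [-0.49,0.85,0,0,0,-0.53,1],
  [-0.49,0.85,0,0,0,-0.53,1],
  [-0.49,0.85,0,0,0,-0.53,1],
  [-0.49,0.85,0,0,0,-0.53,1],
  [0,0,0,0,0,0,1],
  [0,0,0,0,0,0,1],
])

```text
t: 23.25
tool_pos: [0.4327, -0.1181, 0.1959]
tool_rot: [-2.836, -1.349, 0.002]
contact_force: [0.2, -0.2, 0.2]
opening: 0.0857
```

Run:
```python
from w import *
o,d,R,t,_=look('beaker_a',0,tag='k1'); print(o['tool_pos'],o['t'],o['opening'],o['tool_rot'])
```

```text
beaker_a 0.86 (322, 178) 1736  [ 0.4319 -0.1188] [-0.7  0.3 -0.4  0.2]
beaker_a 0.82 (279, 62) 2110  [ 0.4731 -0.0084] [-1.4  0.6  2.9 -3.1]
beaker_a 0.55 (511, 209) 2644  [ 0.5727 -0.2775] [ 6.4 -2.8  0.8 -3. ]
[ 0.43274047 -0.11806386  0.19587878] 23.25 0.08571278164768786 [-2.83571827e+00 -1.34906320e+00  2.25557196e-03]
```

View pics/k1.png

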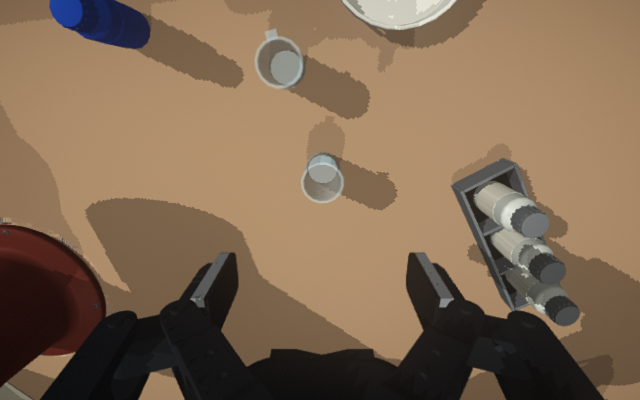

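>>> carry_out([
  [0,0,-0.6,0,0,0,1],
  [0,0,-1,0,0,0,1],
  [0,0,-1,0,0,0,1],
  [0,0,-1,0,0,0,1],
  [0,0,-1,0,0,0,1],
  [0,0,-1,0,0,0,1],
  [0,0,-0.8,0,0,0,1],
  [0,0,-0.5,0,0,0,1],
  [0,0,-0.2,0,0,0,1],
  [0,0,0,0,0,0,1],
  [0,0,0,0,0,0,1],
])

```text
t: 24.45
tool_pos: [0.4341, -0.1189, 0.0206]
tool_rot: [2.837, 1.347, 0.002]
contact_force: [0.0, -0.0, 0.4]
opening: 0.0856
```

>>> carry_out([
  [0,0,0,0,0,0,0.4],
  [0,0,0,0,0,0,0.4],
  [0,0,0,0,0,0,0.4],
  [0,0,0,0,0,0,0.25],
  [0,0,0,0,0,0,0.25],
  [0,0,0,0,0,0,0.25],
  [0,0,0,0,0,0,0.25],
  [0,0,0,0,0,0,0.25],
])

```text
t: 25.25
tool_pos: [0.4337, -0.1185, 0.0205]
tool_rot: [2.838, 1.348, 0.0]
contact_force: [-1.5, 1.1, 5.7]
opening: 0.0407
```

>>> carry_out([
  [0,0,0.3,0,0,0,0.25],
  [0,0,0.7,0,0,0,0.25],
  [0,0,1,0,0,0,0.25],
  [0,0,1,0,0,0,0.25],
  [0,0,1,0,0,0,0.25],
  [0,0,1,0,0,0,0.25],
  [0,0,1,0,0,0,0.25],
  [0,0,1,0,0,0,0.25],
  [0.18,0.9,0,0,0,0.33,0.25],
  [0.18,0.9,0,0,0,0.33,0.25],
  [0.18,0.9,0,0,0,0.33,0.25],
  [0.18,0.9,0,0,0,0.33,0.25],
])

```text
t: 26.45
tool_pos: [0.4513, -0.0277, 0.1949]
tool_rot: [2.742, 1.533, 0.0]
contact_force: [1.1, -0.2, -0.6]
opening: 0.0404
```

>>> carry_out([
  [0.18,0.9,0,0,0,0.33,0.25],
  [0.18,0.9,0,0,0,0.33,0.25],
  [0.18,0.9,0,0,0,0.33,0.25],
  [0.18,0.9,0,0,0,0.33,0.25],
  [0.18,0.9,0,0,0,0.33,0.25],
  [0.18,0.9,0,0,0,0.33,0.25],
  [0.18,0.9,0,0,0,0.33,0.25],
  [0.18,0.9,0,0,0,0.33,0.25],
  [0.18,0.9,0,0,0,0.33,0.25],
  [0.18,0.9,0,0,0,0.33,0.25],
  [0.18,0.9,0,0,0,0.33,0.25],
  [0.18,0.9,0,0,0,0.33,0.25],
])

```text
t: 27.65
tool_pos: [0.5053, 0.2424, 0.1947]
tool_rot: [2.386, 2.043, -0.0]
contact_force: [1.0, 0.9, -0.1]
opening: 0.0406
```

>>> carry_out([
  [0.18,0.9,0,0,0,0.33,0.25],
  [0.18,0.9,0,0,0,0.33,0.25],
  [0.18,0.9,0,0,0,0.33,0.25],
  [0.18,0.9,0,0,0,0.33,0.25],
  [0.18,0.9,0,0,0,0.33,0.25],
  [0.18,0.9,0,0,0,0.33,0.25],
  [0,0,0,0,0,0,0.25],
  [0,0,0,0,0,0,0.25],
])

```text
t: 28.45
tool_pos: [0.5321, 0.3765, 0.1944]
tool_rot: [2.174, 2.268, -0.001]
contact_force: [-0.1, 0.3, -0.1]
opening: 0.0407
```

Run:
```python
from w import *
o=ctrl.get_obs(); d=ctrl.get_image('wrist'); cv2.imwrite('pics/k2.png',d['frame']);print(o['tool_pos'],o['tool_rot'],o['opening'])
R,t=wristRt(d,o)
for x,y in((.5313,.344),): 
    a=.045;c,s=np.cos(a),np.sin(a)
    P=[[x+c*p-s*q,y+s*p+c*q,.022] for p,q in((-.058,-.083),(.058,-.083),(.058,.083),(-.058,.083))]
    print(proj(d,P,R,t).round())
```

```text
[0.53211922 0.37652513 0.19441795] [ 2.17383904e+00  2.26785866e+00 -1.46373973e-03] 0.04072657591773438
[[272. 264.]
 [367. 264.]
 [375. 125.]
 [263. 125.]]
```

View pics/k2.png

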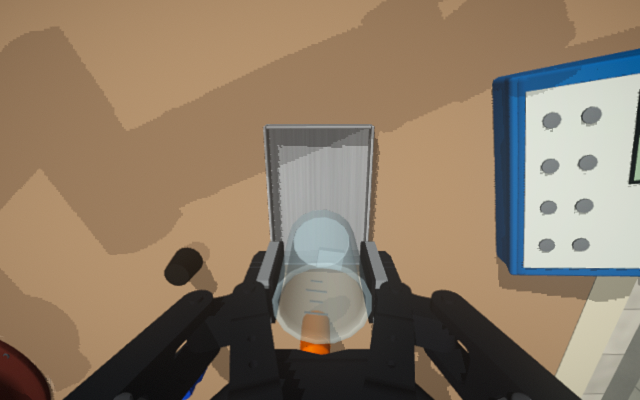

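>>> carry_out([
  [-0.05,0.14,-0.5,0,0,0,0.25],
  [0,0,-1,0,0,0,0.25],
  [0,0,-1,0,0,0,0.25],
  [0,0,-1,0,0,0,0.25],
  [0,0,-1,0,0,0,0.25],
  [0,0,-0.8,0,0,0,0.25],
  [0,0,-0.6,0,0,0,0.25],
  [0,0,-0.4,0,0,0,0.25],
  [0,0,-0.25,0,0,0,0.25],
  [0,0,-0.1,0,0,0,0.25],
  [0,0,0,0,0,0,0.25],
  [0,0,0,0,0,0,0.25],
])

```text
t: 29.7
tool_pos: [0.5318, 0.3804, 0.0296]
tool_rot: [2.174, 2.267, 0.003]
contact_force: [-0.6, 0.9, -0.2]
opening: 0.0412
```

>>> carry_out([
  [0,0,-0.12,0,0,0,0.25],
  [0,0,-0.08,0,0,0,0.25],
  [0,0,-0.04,0,0,0,0.25],
  [0,0,0,0,0,0,0.25],
  [0,0,0,0,0,0,0.25],
])

```text
t: 30.2
tool_pos: [0.5313, 0.3803, 0.0235]
tool_rot: [2.174, 2.268, 0.001]
contact_force: [-2.3, -0.0, 6.1]
opening: 0.0406
```

Contact with the floor (6 N upward). Releasing.

>>> carry_out([
  [0,0,0,0,0,0,0.55],
  [0,0,0,0,0,0,0.65],
  [0,0,0,0,0,0,0.75],
  [0,0,0,0,0,0,0.75],
  [0,0,0.3,0,0,0,0.75],
  [0,0,0.6,0,0,0,0.75],
  [0,0,1,0,0,0,0.75],
  [0,0,1,0,0,0,1],
  [0,0,1,0,0,0,1],
  [0,0,1,0,0,0,1],
  [0,0,1,0,0,0,1],
  [0,0,1,0,0,0,1],
])

```text
t: 31.4
tool_pos: [0.5313, 0.3802, 0.198]
tool_rot: [2.174, 2.267, 0.003]
contact_force: [1.3, 0.0, -0.2]
opening: 0.0854
```

Run:
```python
from w import *
o,d,R,t,_=look('beaker_a',.003,tag='k3');print(o['tool_pos'],o['tool_rot'],o['opening'])
```

```text
beaker_a 0.81 (321, 178) 1714  [0.5314 0.3797] [-0.4  0.7 -0.5  0.1]
[0.53131325 0.38018706 0.19800281] [2.17387139 2.26718487 0.00319094] 0.08537492059852445
```

View pics/k3.png

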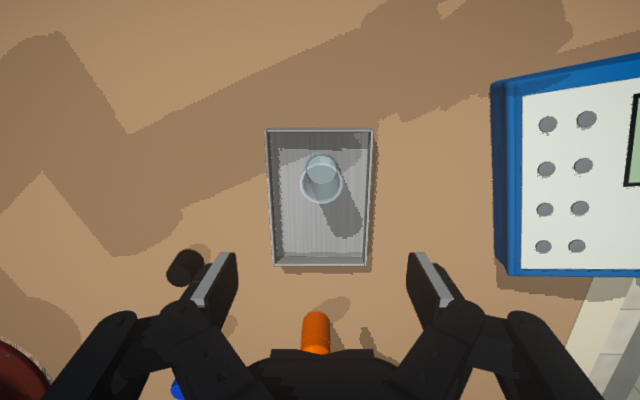

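>>> carry_out([
  [-0.13,-0.87,0,0,0,0,1],
  [-0.13,-0.87,0,0,0,0,1],
  [-0.13,-0.87,0,0,0,0,1],
  [-0.13,-0.87,0,0,0,0,1],
  [-0.13,-0.87,0,0,0,0,1],
  [-0.13,-0.87,0,0,0,0,1],
  [-0.13,-0.87,0,0,0,0,1],
  [-0.13,-0.87,0,0,0,0,1],
  [-0.13,-0.87,0,0,0,0,1],
])

```text
t: 32.4
tool_pos: [0.5014, 0.1834, 0.1949]
tool_rot: [-2.174, -2.268, 0.0]
contact_force: [0.2, -0.6, 0.4]
opening: 0.0853
```

>>> carry_out([
  [-0.13,-0.87,0,0,0,0,1],
  [-0.13,-0.87,0,0,0,0,1],
  [-0.13,-0.87,0,0,0,0,1],
  [-0.13,-0.87,0,0,0,0,1],
  [-0.13,-0.87,0,0,0,0,1],
  [-0.13,-0.87,0,0,0,0,1],
  [-0.13,-0.87,0,0,0,0,1],
  [-0.13,-0.87,0,0,0,0,1],
  [-0.1,-0.87,0,0,0,0,1],
  [0,0,0,0,0,0,1],
  [0,0,0,0,0,0,1],
])

```text
t: 33.5
tool_pos: [0.4732, -0.0114, 0.195]
tool_rot: [-2.175, -2.266, -0.001]
contact_force: [-0.2, 0.4, -1.6]
opening: 0.0856
```

Run:
```python
from w import *
o,d,R,t,_=look('beaker_a',0,tag='k4');print(o['tool_pos'],o['tool_rot'],o['opening'])
```

```text
beaker_a 0.75 (320, 178) 1749  [ 0.4715 -0.0111] [-0.   0.1 -0.3  0.3]
[ 0.4731911  -0.0113735   0.19495577] [-2.17522250e+00 -2.26614977e+00 -6.02910131e-04] 0.08561579411295193
```

View pics/k4.png

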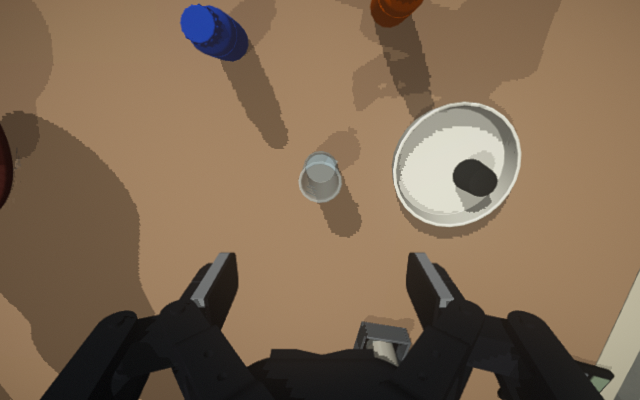

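>>> carry_out([
  [-0.05,0,-0.6,0,0,0,1],
  [0,0,-1,0,0,0,1],
  [0,0,-1,0,0,0,1],
  [0,0,-1,0,0,0,1],
  [0,0,-1,0,0,0,1],
  [0,0,-1,0,0,0,1],
  [0,0,-0.8,0,0,0,1],
  [0,0,-0.5,0,0,0,1],
  [0,0,-0.1,0,0,0,1],
  [0,0,0,0,0,0,1],
  [0,0,0,0,0,0,1],
])

```text
t: 34.7
tool_pos: [0.473, -0.0115, 0.0211]
tool_rot: [2.173, 2.267, 0.002]
contact_force: [0.4, 0.2, 0.9]
opening: 0.0853
```

>>> carry_out([
  [0,0,0,0,0,0,0.4],
  [0,0,0,0,0,0,0.4],
  [0,0,0,0,0,0,0.4],
  [0,0,0,0,0,0,0.25],
  [0,0,0,0,0,0,0.25],
  [0,0,0,0,0,0,0.25],
  [0,0,0,0,0,0,0.25],
  [0,0,0,0,0,0,0.25],
])

```text
t: 35.5
tool_pos: [0.4724, -0.0116, 0.0206]
tool_rot: [2.174, 2.267, -0.0]
contact_force: [-2.2, 0.4, 5.2]
opening: 0.0408
```

>>> carry_out([
  [0,0,0.3,0,0,0,0.25],
  [0,0,0.7,0,0,0,0.25],
  [0,0,1,0,0,0,0.25],
  [0,0,1,0,0,0,0.25],
  [0,0,1,0,0,0,0.25],
  [0,0,1,0,0,0,0.25],
  [0,0,1,0,0,0,0.25],
  [0,0,1,0,0,0,0.25],
  [0.17,0.91,0,0,0,0,0.25],
  [0.17,0.91,0,0,0,0,0.25],
  [0.17,0.91,0,0,0,0,0.25],
  [0.17,0.91,0,0,0,0,0.25],
])

```text
t: 36.7
tool_pos: [0.4891, 0.0805, 0.1951]
tool_rot: [2.174, 2.267, 0.001]
contact_force: [-0.3, -0.4, -0.7]
opening: 0.0402
```

>>> carry_out([
  [0.17,0.91,0,0,0,0,0.25],
  [0.17,0.91,0,0,0,0,0.25],
  [0.17,0.91,0,0,0,0,0.25],
  [0.17,0.91,0,0,0,0,0.25],
  [0.17,0.91,0,0,0,0,0.25],
  [0.17,0.91,0,0,0,0,0.25],
  [0.17,0.91,0,0,0,0,0.25],
  [0.17,0.91,0,0,0,0,0.25],
  [0.17,0.91,0,0,0,0,0.25],
  [0.17,0.91,0,0,0,0,0.25],
  [0,0,0,0,0,0,0.25],
  [0,0,0,0,0,0,0.25],
])

```text
t: 37.9
tool_pos: [0.5313, 0.3071, 0.1947]
tool_rot: [-2.173, -2.269, 0.001]
contact_force: [-1.1, -0.1, -0.9]
opening: 0.0406
```

Run:
```python
from w import *
o=ctrl.get_obs(); d=ctrl.get_image('wrist'); cv2.imwrite('pics/k5.png',d['frame']);print(o['tool_pos'],o['tool_rot'],o['opening'])
```

```text
[0.53132331 0.30714962 0.19472265] [-2.17330579e+00 -2.26850980e+00  1.23334386e-03] 0.040603393809267294
```

View pics/k5.png

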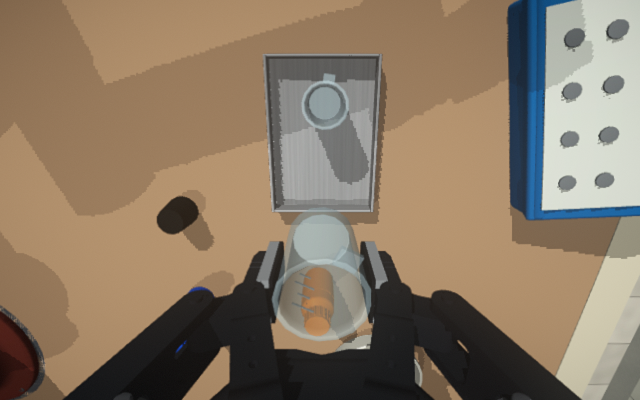

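>>> carry_out([
  [0,0.04,-0.5,0,0,0,0.25],
  [0,0,-1,0,0,0,0.25],
  [0,0,-1,0,0,0,0.25],
  [0,0,-1,0,0,0,0.25],
  [0,0,-1,0,0,0,0.25],
  [0,0,-0.8,0,0,0,0.25],
  [0,0,-0.6,0,0,0,0.25],
  [0,0,-0.4,0,0,0,0.25],
  [0,0,-0.25,0,0,0,0.25],
  [0,0,-0.15,0,0,0,0.25],
  [0,0,0,0,0,0,0.25],
  [0,0,0,0,0,0,0.25],
])

```text
t: 39.15
tool_pos: [0.5323, 0.3084, 0.0285]
tool_rot: [2.174, 2.267, 0.002]
contact_force: [0.2, 0.9, -1.3]
opening: 0.0405
```

>>> carry_out([
  [0,0,-0.1,0,0,0,0.25],
  [0,0,0,0,0,0,0.25],
  [0,0,0,0,0,0,0.25],
])

```text
t: 39.45
tool_pos: [0.5317, 0.3081, 0.0252]
tool_rot: [2.174, 2.268, 0.0]
contact_force: [-0.6, 0.7, -0.8]
opening: 0.0406
```

>>> carry_out([
  [0,0,-0.06,0,0,0,0.25],
  [0,0,0,0,0,0,0.25],
  [0,0,0,0,0,0,0.25],
])

```text
t: 39.75
tool_pos: [0.5318, 0.3081, 0.0237]
tool_rot: [2.174, 2.267, 0.001]
contact_force: [0.3, 1.2, 0.7]
opening: 0.0404
```

>>> carry_out([
  [0,0,0,0,0,0,0.55],
  [0,0,0,0,0,0,0.65],
  [0,0,0,0,0,0,0.75],
  [0,0,0,0,0,0,0.75],
  [0,0,0.3,0,0,0,0.75],
  [0,0,0.6,0,0,0,0.75],
  [0,0,1,0,0,0,0.75],
  [0,0,1,0,0,0,1],
  [0,0,1,0,0,0,1],
  [0,0,1,0,0,0,1],
  [0,0,1,0,0,0,1],
  [0,0,1,0,0,0,1],
])

```text
t: 40.95
tool_pos: [0.5318, 0.3082, 0.199]
tool_rot: [2.174, 2.267, 0.003]
contact_force: [-0.2, 0.4, -0.5]
opening: 0.0856
```

Run:
```python
from w import *
o,d,R,t,_=look('beaker_a',.003,tag='k6');print(o['tool_pos'],o['tool_rot'],o['opening'])
```

```text
beaker_a 0.72 (321, 177) 1685  [0.5317 0.3088] [-0.5  0.5 -0.7  0.7]
beaker_a 0.57 (324, 105) 1861  [0.5314 0.3818] [-0.4  1.5  3.9 -2.4]
[0.53178837 0.30815585 0.19895609] [2.17371669 2.26705147 0.00300637] 0.08561624145542095
```

View pics/k6.png

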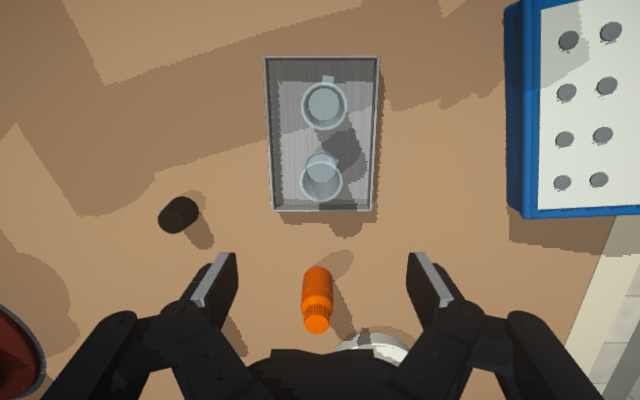

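>>> carry_out([
  [-0.66,-0.24,0,0,0,0.93,1],
  [-0.66,-0.24,0,0,0,0.93,1],
  [-0.66,-0.24,0,0,0,0.93,1],
  [-0.66,-0.24,0,0,0,0.93,1],
  [-0.66,-0.24,0,0,0,0.93,1],
  [-0.66,-0.24,0,0,0,0.93,1],
  [-0.66,-0.24,0,0,0,0.93,1],
  [-0.66,-0.24,0,0,0,0.93,1],
  [-0.66,-0.24,0,0,0,0.93,1],
  [-0.66,-0.24,0,0,0,0.93,1],
  [0,0,0,0,0,0,1],
  [0,0,0,0,0,0,1],
])

```text
t: 42.25
tool_pos: [0.3667, 0.2481, 0.1961]
tool_rot: [0.929, 3.0, 0.001]
contact_force: [0.1, 0.4, 0.4]
opening: 0.0854
```

Run:
```python
from w import *
o,d,R,t,_=look('stopper',0,tag='s1w');print(o['tool_pos'],o['tool_rot'],o['opening'])
```

```text
stopper 0.8 (319, 168) 898  [0.3643 0.2462] [-0.3  0.3 -1.7  1.4]
[0.36671772 0.24809333 0.19614002] [9.28810145e-01 3.00039680e+00 9.03781977e-04] 0.08536359118893262
```

View pics/s1w.png

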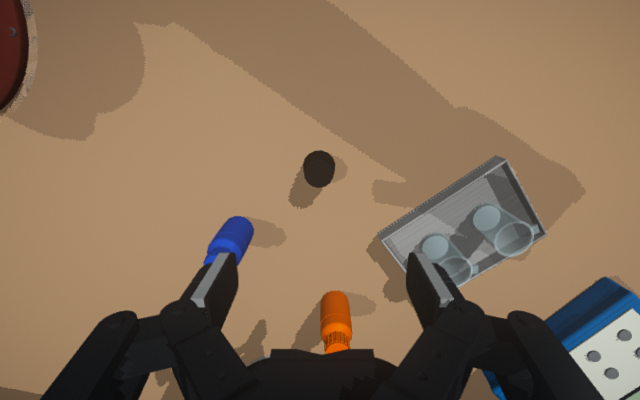

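>>> carry_out([
  [-0.06,-0.04,-0.6,0,0,0,1],
  [0,0,-1,0,0,0,1],
  [0,0,-1,0,0,0,1],
  [0,0,-1,0,0,0,1],
  [0,0,-1,0,0,0,1],
  [0,0,-1,0,0,0,1],
  [0,0,-0.8,0,0,0,1],
  [0,0,-0.6,0,0,0,1],
  [0,0,-0.4,0,0,0,1],
  [0,0,-0.2,0,0,0,1],
  [0,0,0,0,0,0,1],
  [0,0,0,0,0,0,1],
])

```text
t: 43.55
tool_pos: [0.3657, 0.2473, 0.0066]
tool_rot: [0.926, 3.001, 0.001]
contact_force: [0.2, 0.2, 0.1]
opening: 0.0854
```

>>> carry_out([
  [0,0,-0.12,0,0,0,1],
  [0,0,0,0,0,0,0.4],
  [0,0,0,0,0,0,0.4],
  [0,0,0,0,0,0,0.4],
  [0,0,0,0,0,0,0.2],
  [0,0,0,0,0,0,0.2],
  [0,0,0,0,0,0,0.2],
  [0,0,0,0,0,0,0.2],
  [0,0,0,0,0,0,0.2],
])

```text
t: 44.45
tool_pos: [0.3655, 0.2472, 0.0035]
tool_rot: [0.927, 3.001, 0.001]
contact_force: [-0.9, -1.4, 5.2]
opening: 0.0347
```

>>> carry_out([
  [0,0,0.3,0,0,0,0.2],
  [0,0,0.7,0,0,0,0.2],
  [0,0,1,0,0,0,0.2],
  [0,0,1,0,0,0,0.2],
  [0,0,1,0,0,0,0.2],
  [0,0,1,0,0,0,0.2],
  [0,0,1,0,0,0,0.2],
  [0,0,1,0,0,0,0.2],
  [0,0,0.8,0,0,0,0.2],
  [0,0,0,0,0,0,0.2],
])

```text
t: 45.45
tool_pos: [0.3666, 0.2477, 0.2013]
tool_rot: [0.925, 2.997, 0.006]
contact_force: [-0.3, -0.8, -1.0]
opening: 0.0345
```

Run:
```python
from w import *
o=ctrl.get_obs(); d=ctrl.get_image('wrist'); cv2.imwrite('pics/s2w.png',d['frame']);print(o['tool_pos'],o['tool_rot'],o['opening'])
```

```text
[0.36658558 0.24774464 0.20129216] [0.925239   2.99743751 0.00645887] 0.03446332245853913
```

View pics/s2w.png

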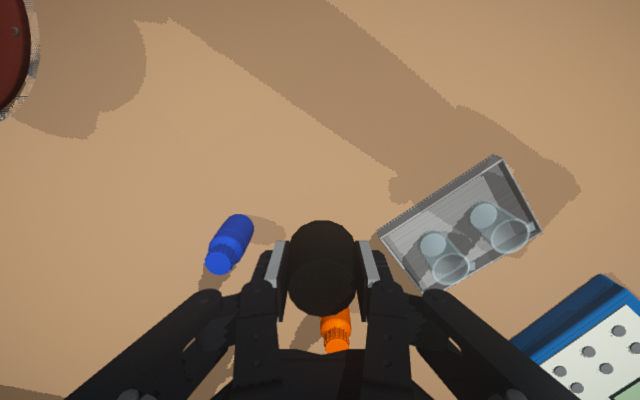

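>>> carry_out([
  [0.79,-0.78,0,0,0,0,0.2],
  [0.79,-0.78,0,0,0,0,0.2],
  [0.79,-0.78,0,0,0,0,0.2],
  [0.79,-0.78,0,0,0,0,0.2],
  [0.79,-0.78,0,0,0,0,0.2],
  [0.79,-0.78,0,0,0,0,0.2],
  [0.79,-0.78,0,0,0,0,0.2],
  [0.79,-0.78,0,0,0,0,0.2],
  [0.79,-0.78,0,0,0,0,0.2],
  [0.79,-0.78,0,0,0,0,0.2],
  [0.79,-0.78,0,0,0,0,0.2],
  [0,0,0,0,0,0,0.2],
])

```text
t: 46.7
tool_pos: [0.5827, 0.0304, 0.1953]
tool_rot: [-0.93, -2.998, 0.002]
contact_force: [-0.6, 1.1, -0.7]
opening: 0.0346
```

Run:
```python
from w import *
o,d,R,t,_=look('stopper',.004,tag='s3w');print(o['tool_pos'],o['tool_rot'],o['opening'])
# dish fit on k4
im=cv2.imread('pics/k4.png'); oo=dict(tool_pos=[0.4731911,-0.0113735,0.19495577],tool_rot=[-2.1752225,-2.26614977,-0.0006])
R,t=wristRt(d,oo)
a=np.linspace(0,2*np.pi,60,endpoint=False)
for c in([.6205,.001],):
    h=hullmask
    P=np.c_[c[0]+.07*np.cos(a),c[1]+.07*np.sin(a),0*a+.024]; q=proj(d,P,R,t); print(q.min(0),q.max(0))
    for p in q: cv2.circle(im,tuple(int(v) for v in np.round(p)),0,(0,0,255),-1)
def f(p):
    q=proj(d,np.c_[p[0]+.07*np.cos(a),p[1]+.07*np.sin(a),0*a+.024],R,t); return np.r_[q.min(0)-[393,102],q.max(0)-[521.5,227]]
s=least_squares(f,[.62,.002],diff_step=1e-4); print('dish',s.x,s.fun)
print('home top',pix2z(d,478,180,.039,R,t))
cv2.imwrite('pics/k4c.png',cv2.resize(im[80:240,370:540],None,fx=3,fy=3,interpolation=cv2.INTER_NEAREST))
```

```text
stopper 0.62 (322, 268) 5750  [ 0.6711 -0.03  ] [ 20.2 -20.9  17.5 -39.4]
[0.5827325  0.03042831 0.19533464] [-9.29989090e-01 -2.99764281e+00  2.25940953e-03] 0.034619263696591566
[392.76726112  99.91329254] [521.63770197 225.76963156]
dish [ 0.62090332 -0.00085295] [-0.06520462 -0.16732766  0.06843105  0.23055384]
home top [ 0.63813392 -0.00843214  0.039     ]
```

View pics/k4c.png

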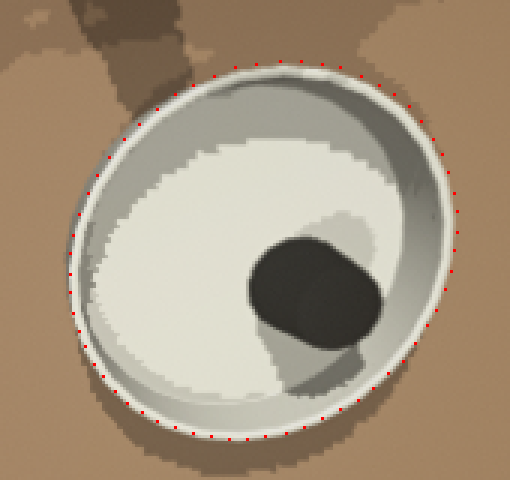

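View pics/s3w.png

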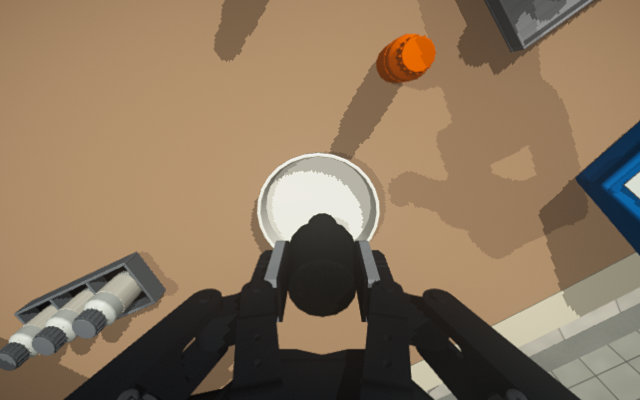

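>>> carry_out([
  [0.31,-0.37,0,0,0,0,0.2],
  [0.3,-0.37,0,0,0,0,0.2],
  [0,0,-0.8,0,0,0,0.2],
  [0,0,-1,0,0,0,0.2],
  [0,0,-1,0,0,0,0.2],
  [0,0,-1,0,0,0,0.2],
  [0,0,-0.8,0,0,0,0.2],
  [0,0,-0.6,0,0,0,0.2],
  [0,0,-0.3,0,0,0,0.2],
  [0,0,0,0,0,0,0.2],
  [0,0,0,0,0,0,0.2],
])

```text
t: 47.9
tool_pos: [0.5984, 0.0139, 0.0615]
tool_rot: [0.926, 3.0, 0.0]
contact_force: [0.6, 0.6, -0.5]
opening: 0.0344
```

Run:
```python
from w import *
o=ctrl.get_obs(); d=ctrl.get_image('wrist'); cv2.imwrite('pics/s4w.png',d['frame']);print(o['tool_pos'],o['tool_rot'],o['opening'])
d=ctrl.get_image('scene'); cv2.imwrite('pics/s4s.png',cv2.resize(d['frame'][120:270,200:380],None,fx=3,fy=3))
```

```text
[0.59839137 0.01393365 0.06151133] [9.26035947e-01 3.00040226e+00 3.99702977e-04] 0.034433987064453185
```

View pics/s4w.png

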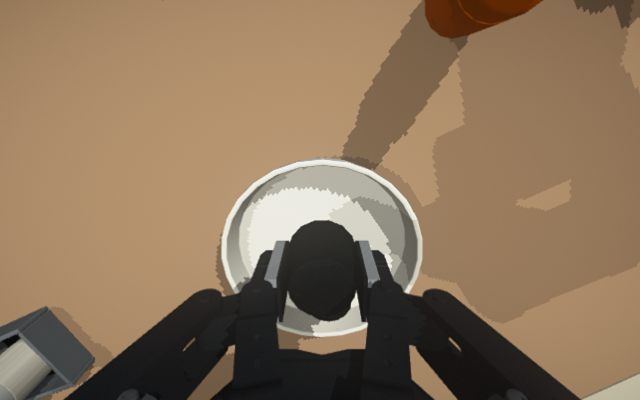

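View pics/s4s.png

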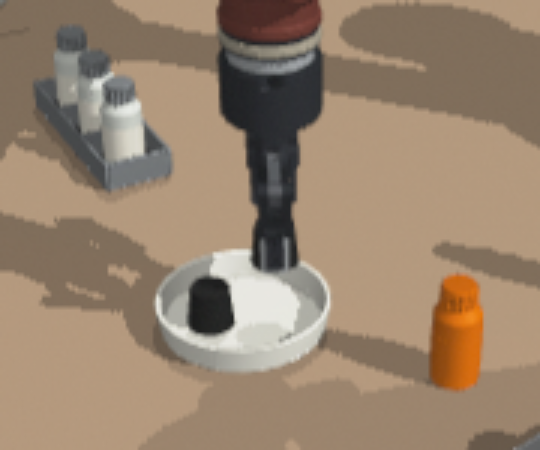

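>>> carry_out([
  [0,0,-0.5,0,0,0,0.2],
  [0,0,-0.5,0,0,0,0.2],
  [0,0,-0.4,0,0,0,0.2],
  [0,0,-0.3,0,0,0,0.2],
  [0,0,-0.2,0,0,0,0.2],
  [0,0,-0.1,0,0,0,0.2],
  [0,0,-0.05,0,0,0,0.2],
  [0,0,0,0,0,0,0.2],
  [0,0,0,0,0,0,0.2],
])

```text
t: 48.9
tool_pos: [0.598, 0.014, 0.0098]
tool_rot: [0.926, 3.001, 0.0]
contact_force: [0.4, 0.9, -0.1]
opening: 0.0347
```

>>> carry_out([
  [0,0,-0.05,0,0,0,0.2],
  [0,0,-0.04,0,0,0,0.2],
  [0,0,0,0,0,0,0.2],
  [0,0,0,0,0,0,0.2],
])

```text
t: 49.3
tool_pos: [0.5979, 0.014, 0.0076]
tool_rot: [0.926, 3.001, 0.0]
contact_force: [-1.5, 0.7, 2.7]
opening: 0.035
```

Touching the dish floor (2.7 N). Release gently, then rise.

>>> carry_out([
  [0,0,0,0,0,0,0.5],
  [0,0,0,0,0,0,0.55],
  [0,0,0,0,0,0,0.6],
  [0,0,0,0,0,0,0.6],
  [0,0,0.3,0,0,0,0.6],
  [0,0,0.6,0,0,0,0.6],
  [0,0,1,0,0,0,0.6],
  [0,0,1,0,0,0,0.6],
  [0,0,1,0,0,0,0.6],
  [0,0,1,0,0,0,0.6],
  [0,0,1,0,0,0,0.6],
  [0,0,1,0,0,0,0.6],
])

```text
t: 50.5
tool_pos: [0.5978, 0.0141, 0.1824]
tool_rot: [0.926, 3.0, 0.001]
contact_force: [0.7, 0.6, 0.2]
opening: 0.0511
```

>>> carry_out([
  [-0.9,0.3,0.5,0,0,0,0.6],
  [-0.9,0.3,0.5,0,0,0,0.6],
  [-0.9,0.3,0.5,0,0,0,0.6],
  [-0.9,0.3,0.5,0,0,0,0.6],
  [-0.9,0.3,0.5,0,0,0,0.6],
  [-0.9,0.3,0.5,0,0,0,0.6],
  [0,0,0,0,0,0,0.6],
  [0,0,0,0,0,0,0.6],
])

```text
t: 51.3
tool_pos: [0.4629, 0.0591, 0.2561]
tool_rot: [0.925, 2.999, 0.001]
contact_force: [0.5, -0.6, 0.0]
opening: 0.0513
```

Run:
```python
from w import *
o,d,R,t,_=look('stopper',.004,tag='f_w');print(o['tool_pos'],o['opening'],o['t'])
dt=ctrl.get_image('top'); ds=ctrl.get_image('scene')
cv2.imwrite('pics/f_t.png',cv2.resize(dt['frame'][130:300,170:490],None,fx=2.5,fy=2.5,interpolation=cv2.INTER_CUBIC))
cv2.imwrite('pics/f_s.png',cv2.resize(ds['frame'][110:320,180:480],None,fx=2.6,fy=2.6,interpolation=cv2.INTER_CUBIC))
for n,z in(('bottle_a',.004),('beaker_a',.003),('stopper',.004)):
  for d,nm in((dt,'top'),(ds,'scene')):
    for m in ctrl.trace(d,n):
        ys,xs=np.nonzero(m['mask'])
        if m['p']<.3 or len(xs)<10: continue
        xy,r=rectfit([(d,m['mask'],None,None)],n,pix2z(d,xs.mean(),ys.mean(),.03)[:2],z); print(n,nm,round(m['p'],2),np.round(xy,4),np.round(r,1))
```

```text
stopper 0.7 (348, 252) 682  [0.5846 0.0207] [-1.5 -1.4 -9.4 -8.9]
[0.462917   0.05910697 0.25614293] 0.05129760385613389 51.3
bottle_a top 0.53 [ 0.5485 -0.3904] [ 0.5  1.  -0.1  0.1]
bottle_a top 0.47 [ 0.5566 -0.3298] [ 0.4  1.7 -0.5 -0.2]
bottle_a scene 0.9 [0.5285 0.1474] [-0.1 -1.2 -4.5 -5.3]
bottle_a scene 0.65 [0.3645 0.1081] [ 0.4  0.9 -5.2 -4. ]
bottle_a scene 0.61 [ 0.5347 -0.3794] [-1.4  1.4 -8.4 -3. ]
bottle_a scene 0.54 [ 0.5304 -0.4246] [-0.8  2.9 -4.9 -0.1]
beaker_a top 0.59 [0.5293 0.3111] [ 0.5 -0.4  0.   1.1]
beaker_a top 0.51 [0.5328 0.3812] [-0.1  0.  -1.7  0.4]
beaker_a scene 0.96 [0.5285 0.3788] [ 0.9  1.4 -0.9 -0.8]
beaker_a scene 0.57 [0.5291 0.3056] [ 0.5  0.7 -2.2 -1.8]
beaker_a scene 0.45 [ 0.5487 -0.3048] [-1.3  0.1  1.2 -2.2]
stopper top 0.65 [ 0.5483 -0.391 ] [ 0.7 -3.8  2.   0.2]
stopper scene 0.77 [0.6088 0.018 ] [-2.  -2.1  1.3  1.8]
```

View pics/f_s.png

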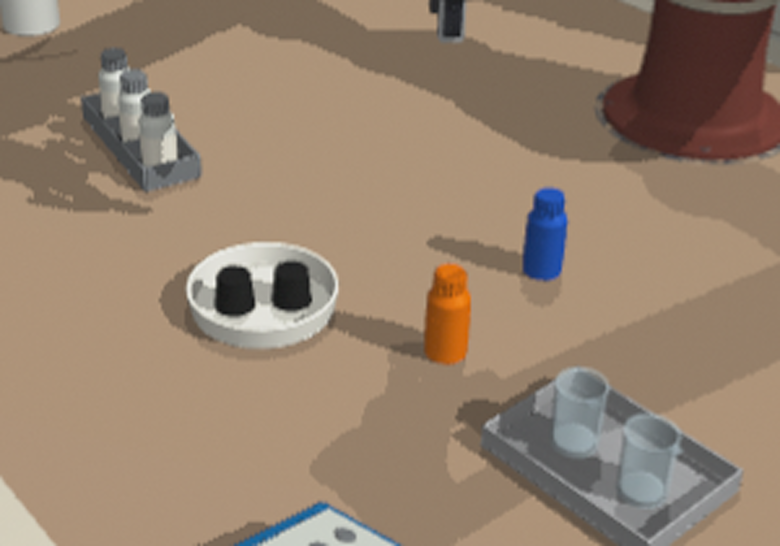

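View pics/f_t.png

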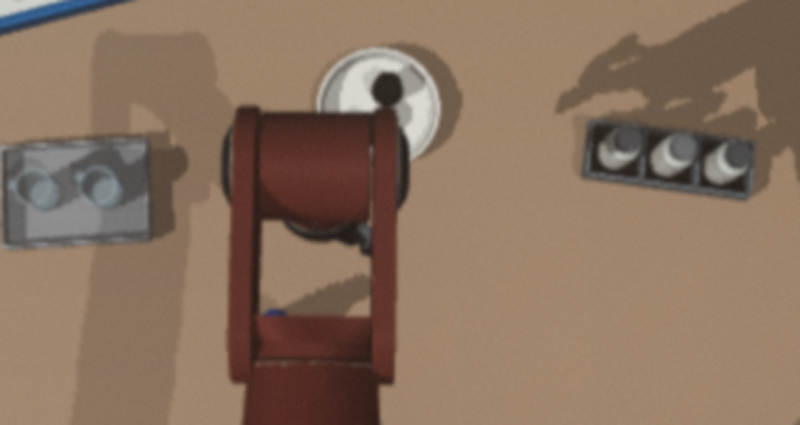

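View pics/f_w.png

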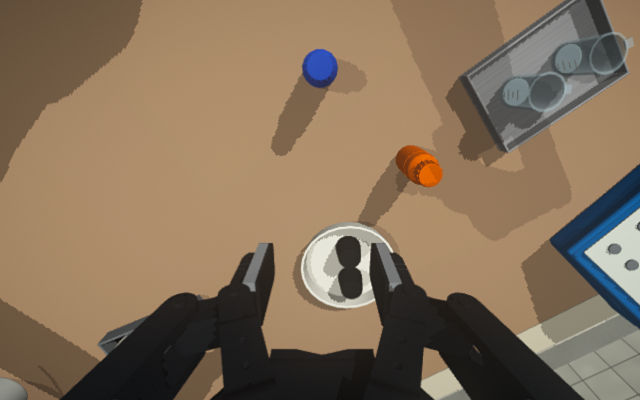

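The pictures show all five pieces upright in place. bottle_home and stopper_home are at the same pixels as at the start, and the arm is clear. Handing in.

Run:
```python
from h import *
o=ctrl.get_obs(); print(o['t'],o['contact_force'],np.abs(o['dq']).max()); print(ctrl.finish_job())
```

```text
51.8 [-0.42974104 -0.81640342 -0.13574005] 0.00522116879238262
the job is handed in; nothing more can be done
None
```

The bench is back in order and the job is handed in, at t = 51.8 s of the 122 s allowed. No verdict was reported.

- **Bottles:** the two white, grey-capped bottles stand in the far and middle bays of the rack. The wrist view and the top picture put each within about 3 mm of its bay centre. The blue and orange look-alikes were left alone.
- **Beakers:** both stand on the tray floor, about 36 mm to either side of the tray's centre. The arm felt about 6 N when the first one touched down; the second gave no clear contact reading and was set down by height.
- **Stopper:** it stands on its wide end in the dish, about 27 mm from the centre, on the side away from the one already there. I took that position from where the gripper let go, after a 2.7 N touchdown on the dish floor.

In the last pictures everything stands upright. bottle_home and stopper_home are at the same pixels as at the start, and the gripper is clear of everything.

**Checks that disagreed:**
- The final bottle positions from the scene camera were 15 to 35 mm off, because neighbouring bottles block the view; the top and wrist views agreed with each other.
- The final position fit for the loose stopper was also poor: one view lay about 10 mm from the release point, another about 15 mm. All are well inside the 52 mm limit.
- The top camera labelled a rack bottle as a stopper.

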